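Hang a solenoid unit on the air test stand

TASK

Put the grey solenoid unit with the steel hook onto the test stand with the air off: turn the ball valve's handle fully shut, then hook the unit's lip over the free part of the stand's upper rail from the robot's side while its foot is swung well out towards the robot (about 20 degrees), swing it down to hang flat against the lower bar and let go. Only then turn the valve fully open again. Leave everything else on the bench where it is.

Things in the scene. Friction and masses are not known exactly. Their poses are not given: they have to be found in the camera images.
- module_centre (a point): Centre, half-way up, of the solenoid unit to hang: grey block 40 deep (x) x 44 wide (y) x 80 mm tall, 0.25 to 0.5 kg, standing on its foot on the bench at the start. Two black coils (26 mm diameter, 22 and 56 mm above the foot) stand out 20 mm from its front (-x); a steel hook is at the top of its back (+x). Own axes: z to its top, x out of its back. Grasp by its plain sides (+-y), 44 mm across.
- module_mouth (a point): Point in the unit's hook where the rail's axis lies when hung: +27 mm x, +32 mm z from module_centre, same axes. The hook is 36 mm wide: a 4 mm web level with the top reaches 18 mm out from the back, and a 4 mm lip at its end hangs down to 17 mm below the top. The mouth between back and lip is 14 mm wide, 13 mm deep, open downwards; this point is midway across it, 4 mm below the web.
- rail_mid (a point): Middle of the axis of the fixed test stand's upper rail: level steel round bar, 8 mm diameter, 336 mm long, 170 mm above the bench, between two 24 mm square posts at y = +-180 mm (195 mm tall). Stand axes: y along the rail, x away from the robot's side, z up. The rail is free from y = -168 to +85 mm. A hung unit leans 0 to 5 degrees.
- lower_bar_mid (a point): Middle of the axis of the lower bar, 12 mm diameter, parallel to the rail, 62 mm below it and 2.5 mm nearer the robot's side; the hung unit's back rests on it. Stand axes. Behind and below is an aluminium manifold, top 54 mm above the bench, with brass fittings to 68 mm, from 15 to 55 mm behind the rail.
- dial_unit (a point): Centre of the unit with a round dial that already hangs fixed on the rail: 40 deep x 60 wide x 80 mm tall, from y = +85 to +145 mm of rail_mid. Not to be handled.
- valve_handle (a joint): Turn of the ball valve's handle about the vertical, rad: 0 = fully open (handle along the pipe, at its stop), 1.571 = fully shut (across the pipe, pointing to the robot's side, at its stop); grows counterclockwise from above. Stays where left; turning takes about 0.15 N m. Starts up to 0.2 from its open stop.
- valve_axis (a point): Point on the handle's vertical turning axis at the handle's mid-height, 105 mm above the bench. Axes of the fixed air line: y along its 22 mm pipe (axis 50 mm above the bench, reaching 120 to 140 mm either side; brass valve body 38 mm in diameter; foot plate 70 x 230 mm). At joint value 0 the handle points along +y, at 1.571 along -x.
- handle_tip (a point): Outer end of the valve's handle, 105 mm from valve_axis, at mid-height. The handle is a level bar 16 mm wide, 10 mm thick, underside 100 mm above the bench and 39 mm above the pipe; a black sleeve on its outer 60 mm looks 19 mm wide. Its own y runs outwards along the handle.
- relay: relay block: black socket 44 x 46 x 30 mm with a grey cube on it, 86 mm tall in all, no hook; origin under its centre. Leave alone.
- breaker: white two-pole circuit breaker, 60 x 50 mm foot, 92 mm tall with its two black toggles, no hook; origin under its centre. Leave alone.
- screwdriver: screwdriver lying on the bench. Leave alone.
- wrench: open-ended wrench lying on the bench. Leave alone.
- tape: roll of yellow tape lying flat, 96 mm across, 24 mm tall. Leave alone.
- terminals: black terminal strip 120 x 22 x 17 mm lying flat. Leave alone.
- cup: red plastic cup, 70 mm across and 70 mm tall. Leave alone.
Mind the look-alikes: they are no part of the job. Leave any blue or pink look-alike of the part that bears module_centre alone.

How it is judged:
By the outcome, as a careful person would: the job done as asked, in the order asked, and still so for the second after the job is handed in, with the robot touching nothing.
It also fails if it takes over 72 s, if anything falls off the work surface, if the arm or the gripper's body presses on something with over 40 N, if the wrist force passes 120 N, or if a joint passes its speed limit or range.

ROBOT

A 6-joint arm with a two-finger parallel gripper is mounted at the origin on the work surface. World frame = base frame: x ahead of the robot, y to its left, z up, the work surface at z = 0. Lengths are in m, angles in rad, forces in N, time in s.
With the tool pointing down it reaches from about 0.225 to 0.875 m from the base axis. Payload 3.4 kg.
Tool frame: the origin (TCP) lies on the centre line of the jaws, within the pads' length; the fingertips stand 17 mm ahead of it and the grasp point (between the pads) lies 2 mm behind it; z points along the fingers, y is the line along which they close (so a half turn about z gives the same grasp; the last joint's range is limited). The gripper opens to 85 mm and grips with 20 to 120 N. Pads are 22 mm wide; open, the fingers measure 114 mm over their backs; the gripper's body (76 mm by 85 mm) begins 54 mm behind the grasp point. The pads swing forward as they close: fully open they stand 13 mm farther back than shut.
Start: joints at [-1.238, 0.276, 1.505, -0, 1.361, -0.121], TCP at [0.252, -0.517, 0.248] pointing down, gripper open.
Joint ranges: [-2.89, 2.89], [-0.75, 2.08], [0.22, 2.7], [-1.18, 4.32], [0.11, 2.71], [-2.7, 2.7]. Speed limits (rad/s): [2.57, 2.57, 3.14, 3.14, 3.14, 3.14].

INTERFACE

Orientations are given as a 3x3 rotation matrix whose columns are the frame's x, y, z axes.
In Python, from rig import sensors, eyes, ctrl gives the robot as it stands. The module is installed in compiled form; this text tells all that it offers.
- The arm moves only by the tool arm_command, never from a script. Its argument "steps" is a list of rows, each an object with "delta_pos": the shift along the tool's x, y, z scaled (see below), a list of three; "delta_rot": the turn, a rotation vector about the tool's x, y, z scaled (see below), a list of three; "grip": the opening, from -1 (shut) to 1 (fully open), so that 0 is half open. In form: [{"delta_pos": [x, y, z], "delta_rot": [ax, ay, az], "grip": grip}, ...]. A call has 1 to 5 rows; each row shifts and turns the commanded pose from where the row before left it, along the tool's axes as they then stand; what a row does not reach is not made up. The controller multiplies each number of a shift by 25 cm and each number of a turn by 90 degrees. A row lasts 1/10 s, in which the tool goes at most 50 mm and 8.59 degrees, less where a joint would pass 70% of its speed; a pose out of reach is approached as far as the arm can. A call with a number of a shift or a turn outside -1 to 1 is refused whole. A call with a gripper value outside its range is refused whole. The fingers move at their own pace and stop on an object; the grip force is fixed at half the most. Time passes only in rows, so rows that do not move let the fingers close. It gives the time, the measured TCP pose, the force and the opening at its end, in the units of the state.
- sensors.get_state(): the state, without advancing time (a new reading comes with each control period).
- eyes.camera(name): name is "scene" or "top" or "wrist"; returns the picture (384x512x3 uint8, red, green, blue); there is no depth.
- eyes.get_calibration(name): a dict with "fx", "fy", "cx", "cy" (pixels), "D" ([k1, k2, p1, p2, k3] as OpenCV has them; the pictures are not rectified), "T" (4x4, takes a point from camera to world coordinates); the wrist camera has in their place "mount" (4x4, takes a point from camera to tool coordinates, whose origin is the TCP and whose axes are the flange's). Camera axes: x right, y up, looking along -z (the intrinsics and any distortion apply to the point x, -y, -z); pixel columns grow to the right and rows downward; lengths in m; the calibration is good to about 2 mm. A picture is of the moment at which its call begins: read the wrist's pose just before it. get_calibration takes no time and is no camera call.
- ctrl.sign_off(): hands the job in, once; it reports no verdict.
The state is a dict: "t": time; "joints": joint angles; "joint_vel": joint speeds; "joint_efforts": joint torques, N m; "tcp_pos": TCP position; "ee_rot": TCP orientation; "contact_force": force on the tool from outside, world axes, zero at the start; "moment": the same for the moment, N m; "finger_gap": opening from 0.0 (shut) to 1.0 (fully open).
Only numpy, scipy, OpenCV 4.12 (cv2) and the standard library are available. Lean on these libraries where they do the work, as an engineer would, in place of code of your own. Each camera call takes 0.05 s, during which the arm holds its last target. There are 200 camera calls.

## Working session

There is one attempt and no reset: what is moved stays moved. The work goes in short steps, Python scripts to look and compute and a tool call to move; the robot and the scene stay as the last step left them, time stands still between calls to the robot, and variables do not carry over. Pictures are saved under pics/ and viewed, on a budget of 10 in all, crops included, one or two more only if the job needs it, and the job is handed in when it is done.

Besides the shell and the picture viewer there is one more tool, called as name(argument=value, ...) on one line, values as JSON. arm_command: Moves the arm, as the interface text tells. Its arguments: {"type":"object","properties":{"steps":{"type":"array","items":{"type":"object","properties":{"delta_pos":{"type":"array","items":{"type":"number","minimum":-1,"maximum":1}},"delta_rot":{"type":"array","items":{"type":"number","minimum":-1,"maximum":1}},"grip":{"type":"number"}}}}},"required":["steps"]}

```bash
mkdir -p pics; python3 - <<'E'
from rig import sensors, eyes
import cv2, numpy as np
for n in ("scene","top"):
    im=eyes.camera(n); cv2.imwrite(f"pics/{n}0.png",cv2.resize(im[:,:,::-1],(800,600),interpolation=cv2.INTER_CUBIC))
    np.save(f"pics/{n}0.npy",im)
    c=eyes.get_calibration(n); print(n,{k:np.round(v,4).tolist() for k,v in c.items()})
c=eyes.get_calibration("wrist"); print({k:np.round(v,4).tolist() for k,v in c.items()})
print(sensors.get_state())
E
```

```text
scene {'fx': 432.8873, 'fy': 432.8873, 'cx': 252.2154, 'cy': 189.0238, 'D': [-0.0471, 0.0, 0.0, 0.0, 0.0], 'T': [[-0.7193, -0.5511, 0.423, 1.1042], [0.6946, -0.5575, 0.4547, 0.5972], [-0.0147, 0.6209, 0.7838, 1.2036], [0.0, 0.0, 0.0, 1.0]]}
top {'fx': 391.8071, 'fy': 391.8071, 'cx': 251.7992, 'cy': 196.3137, 'D': [0.0279, 0.0, 0.0, 0.0, 0.0], 'T': [[-0.0037, 0.988, -0.1544, 0.3167], [-0.9999, -0.006, -0.0145, -0.056], [-0.0152, 0.1543, 0.9879, 1.3498], [0.0, 0.0, 0.0, 1.0]]}
{'fx': 272.0752, 'fy': 272.0752, 'cx': 259.1409, 'cy': 192.7679, 'D': [0.0095, 0.0, 0.0, 0.0, 0.0], 'mount': [[-0.0005, 0.9447, 0.328, 0.0843], [1.0, 0.0007, -0.0006, -0.0], [-0.0008, 0.328, -0.9447, -0.1252], [0.0, 0.0, 0.0, 1.0]]}
{'t': 0.1, 'joints': array([-1.23799559e+00,  2.76509829e-01,  1.50595370e+00,  5.64676196e-06,
        1.36071195e+00, -1.20987146e-01]), 'joint_vel': array([-0.00081124, -0.00226154, -0.00434428, -0.00051174, -0.00202773,
        0.00058861]), 'joint_efforts': array([ 1.44452159e-03, -4.17701018e+01, -2.46404994e+01, -6.99952898e-05,
        5.83266563e-03, -4.01855615e-06]), 'tcp_pos': array([ 0.25192898, -0.51640173,  0.24755975]), 'ee_rot': array([[ 8.98793617e-01,  4.38371728e-01, -5.11875110e-04],
       [ 4.38371982e-01, -8.98792391e-01,  1.49777965e-03],
       [ 1.96514799e-04, -1.57058650e-03, -9.99998747e-01]]), 'contact_force': array([-0.50642212, -0.71246845,  0.07834591]), 'moment': array([-0.01417522, -0.01929092,  0.0238656 ]), 'finger_gap': 1.0003358235555024}
```

View pics/scene0.png

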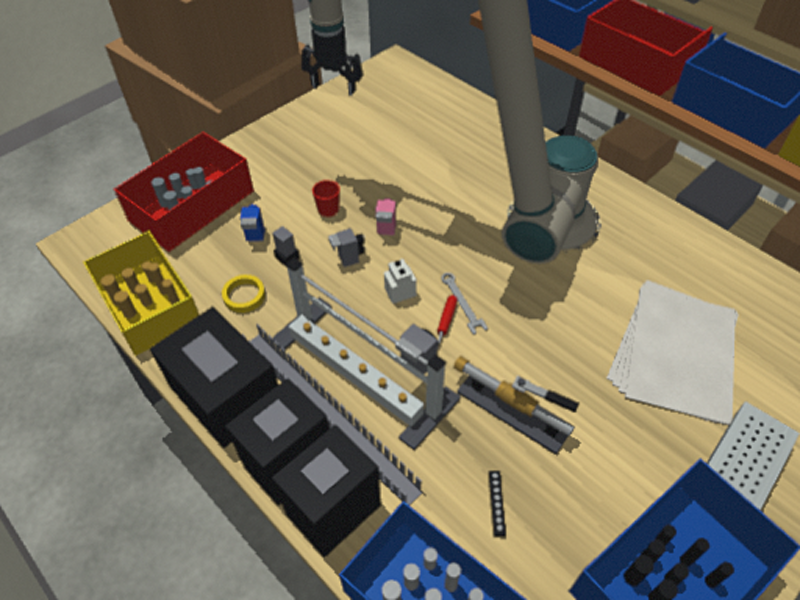

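View pics/top0.png

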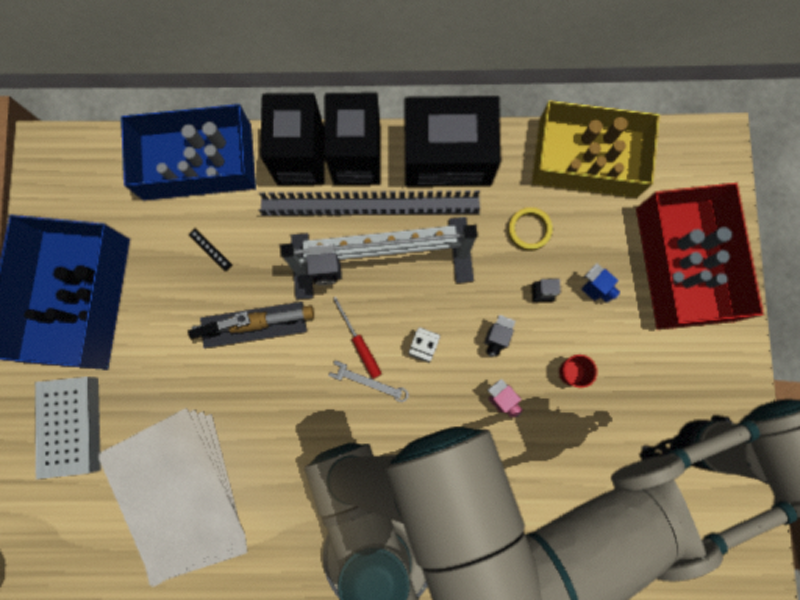

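The scene shows these candidates (top-view pixels):
- Grey block with black coils at (500,335), which is (348,247) in the scene view.
- Grey cube on a black socket at (545,290).
- Blue look-alike at (600,283).
- Pink look-alike at (505,397).

The grey one with coils and a hook fits. I'll confirm it in an enlarged crop, together with the stand and the valve.

```bash
cat > h.py <<'E'
import numpy as np, cv2
from scipy.spatial.transform import Rotation as R
from rig import sensors, eyes
F=np.diag([1,-1,-1.])
def cal(n,st=None):
    c=eyes.get_calibration(n); K=np.array([[c['fx'],0,c['cx']],[0,c['fy'],c['cy']],[0,0,1]]); D=np.array(c['D'])
    if n=='wrist':
        T=np.eye(4); T[:3,:3]=st['ee_rot']; T[:3,3]=st['tcp_pos']; T=T@np.array(c['mount'])
    else: T=np.array(c['T'])
    return K,D,T
def ray(C,uv):
    K,D,T=C; p=cv2.undistortPoints(np.array([[uv]],float),K,D)[0,0]
    d=T[:3,:3]@np.array([p[0],-p[1],-1]); return T[:3,3],d/np.linalg.norm(d)
def proj(C,P):
    K,D,T=C; Rc=F@T[:3,:3].T; P=np.atleast_2d(P).astype(float)
    return cv2.projectPoints(P,cv2.Rodrigues(Rc)[0],-Rc@T[:3,3],K,D)[0][:,0]
def tri(obs):
    A=np.zeros((3,3));b=np.zeros(3)
    for C,uv in obs:
        o,d=ray(C,uv); M=np.eye(3)-np.outer(d,d); A+=M;b+=M@o
    P=np.linalg.solve(A,b); return P,[np.round(proj(C,P)[0]-uv,1) for C,uv in obs]
def onz(C,uv,z):
    o,d=ray(C,uv); return o+d*(z-o[2])/d[2]
def snap(tag):
    st=sensors.get_state(); im=eyes.camera('wrist')
    np.savez(f'pics/{tag}.npz',im=im,**{k:st[k] for k in('tcp_pos','ee_rot')})
    cv2.imwrite(f'pics/{tag}.png',cv2.resize(im[:,:,::-1],(800,600),interpolation=cv2.INTER_CUBIC)); return st
def wcal(tag):
    return cal('wrist',np.load(f'pics/{tag}.npz'))
def down(yaw):  # tool pointing down, tool x at angle yaw
    return np.array([[np.cos(yaw),np.sin(yaw),0],[np.sin(yaw),-np.cos(yaw),0],[0,0,-1.]])
def step(P,Rm,st=None):
    "total delta in tool axes (units of 0.25 m) with rotation at the end, rotvec in units of 90deg, min rows"
    st=st or sensors.get_state(); dp=st['ee_rot'].T@(np.array(P)-st['tcp_pos'])/0.25
    rv=R.from_matrix(st['ee_rot'].T@Rm).as_rotvec()/(np.pi/2)
    print('dp',np.round(dp,4),'rv',np.round(rv,4),'rows',round(np.linalg.norm(dp)/.2,1),round(np.linalg.norm(rv)/.0954,1))
E
python3 - <<'E'
import numpy as np,cv2
t=np.load('pics/top0.npy');s=np.load('pics/scene0.npy')
def crop(im,x,y,w):
    h=int(w*.75); return cv2.resize(im[y:y+h,x:x+w],(400,300),interpolation=cv2.INTER_CUBIC)
m=np.vstack([np.hstack([crop(t,295,180,80),crop(s,170,130,80)]),np.hstack([crop(t,170,125,140),crop(t,110,170,100)])])
cv2.imwrite('pics/m1.png',m[:,:,::-1])
E
```

```text
(no output)
```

View pics/m1.png

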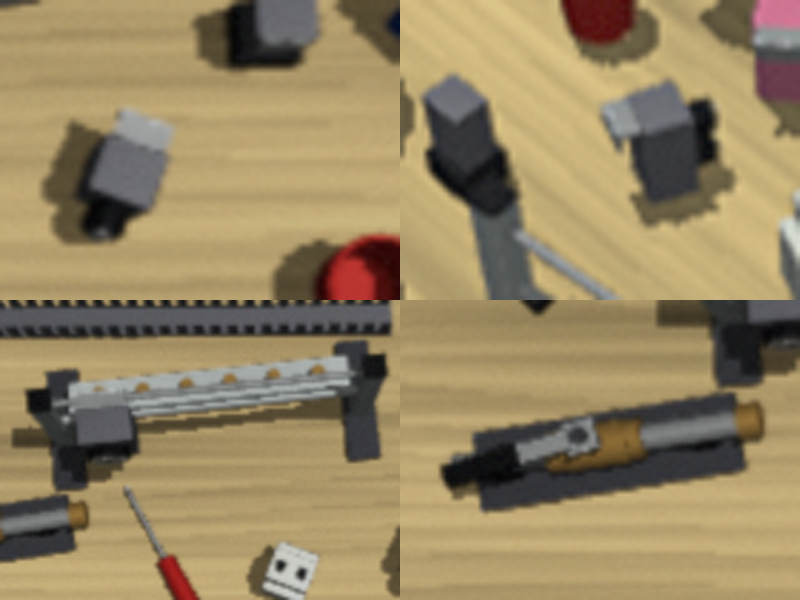

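The crop confirms it: the grey block with coils and a steel hook is at raw top (321,215), and the relay at (350,185) has no hook. The valve bolt is at raw (154.5,204), with the handle pointing left (+y). Rough positions next.

```bash
python3 - <<'E'
from h import *
T=cal('top');S=cal('scene')
print('module tri',tri([(T,(320.6,214.8)),(S,(222.4,151.6))]), onz(T,(320.6,214.8),.08))
k=lambda u,v:(295+u/5,180+v/5)
for n,p in dict(c1=(103,138),c2=(165,158),c3=(152,212),c4=(90,190),h1=(120,108),h2=(172,130)).items(): print(n,onz(T,k(*p),.08).round(4))
print('valve ax',onz(T,(154.5,203.75),.112).round(4),'tip',onz(T,(121.75,213.75),.105).round(4))
a=onz(T,(184,160),.195);b=onz(T,(300.9,148.1),.195);print('posts',a,b,(a+b)/2,np.linalg.norm(a-b))
print('valve pipe end R',onz(T,(110+.25*355,170+.25*118),.05),'plate',[onz(T,(110+.25*u,170+.25*v),.005).round(3) for u,v in((333,94),(345,165),(75,132),(82,210))])
for n,p in dict(screw=(338,300),screw2=(378,375),breaker=(424,345),pink=(505,397),relay=(545,290),cup=(578,371),wr=(335,375)).items(): print(n,onz(T,(p[0]/1.5625,p[1]/1.5625),.05).round(3))
E
```

```text
module tri (array([ 0.45212553, -0.2596189 ,  0.07235649]), [array([-0.6,  0.5]), array([-0.7, -0.1])]) [ 0.45302542 -0.26038913  0.08      ]
c1 [ 0.4766 -0.2449  0.08  ]
c2 [ 0.4633 -0.2846  0.08  ]
c3 [ 0.4283 -0.2751  0.08  ]
c4 [ 0.4427 -0.2355  0.08  ]
h1 [ 0.4963 -0.2565  0.08  ]
h2 [ 0.4817 -0.2898  0.08  ]
valve ax [0.488  0.2732 0.112 ] tip [0.4573 0.3787 0.105 ]
posts [0.60983291 0.16614447 0.195     ] [ 0.6442363  -0.18853538  0.195     ] [ 0.6270346  -0.01119545  0.195     ] 0.3563444753193345
valve pipe end R [0.51004775 0.1413424  0.05      ] plate [array([0.538, 0.168, 0.005]), array([0.476, 0.156, 0.005]), array([0.506, 0.391, 0.005]), array([0.438, 0.382, 0.005])]
screw [0.535 0.083 0.05 ]
screw2 [ 0.374 -0.004  0.05 ]
breaker [ 0.437 -0.102  0.05 ]
pink [ 0.327 -0.27   0.05 ]
relay [ 0.554 -0.362  0.05 ]
cup [ 0.381 -0.424  0.05 ]
wr [0.374 0.087 0.05 ]
```

```bash
cat >> h.py <<'E'
def rows(P,Rm,st=None,frac=.9,n=None):
    "rows for a straight move with even turning, each in the tool axes at the row's start"
    if st is None: s=sensors.get_state(); st=(s['tcp_pos'],s['ee_rot'])
    p,r=np.array(st[0]),st[1]; d=np.array(P)-p; rv=R.from_matrix(r.T@Rm).as_rotvec()
    n=n or max(1,int(np.ceil(max(np.linalg.norm(d)/.05,np.linalg.norm(rv)/np.radians(8.59))/frac)))
    for i in range(n):
        a=r@R.from_rotvec(rv*i/n).as_matrix()
        print(i+1,(a.T@d/n/.25).round(4).tolist(),(rv/n/(np.pi/2)).round(4).tolist())
    return np.array(P),Rm
E
python3 - <<'E'
from h import *
a=rows((.43,-.20,.26),down(np.radians(-18)))
print()
b=rows((.50,-.06,.30),down(np.radians(5)),a)
E
```

```text
1 [0.1328, -0.0917, -0.0054] [-0.0001, 0.0, 0.0543]
2 [0.1245, -0.1027, -0.0054] [-0.0001, 0.0, 0.0543]
3 [0.1153, -0.1129, -0.0054] [-0.0001, 0.0, 0.0543]
4 [0.1052, -0.1223, -0.0054] [-0.0001, 0.0, 0.0543]
5 [0.0944, -0.1309, -0.0054] [-0.0001, 0.0, 0.0543]
6 [0.0829, -0.1384, -0.0054] [-0.0001, 0.0, 0.0543]
7 [0.0708, -0.145, -0.0055] [-0.0001, 0.0, 0.0543]
8 [0.0582, -0.1505, -0.0055] [-0.0001, 0.0, 0.0543]
9 [0.0452, -0.1549, -0.0055] [-0.0001, 0.0, 0.0543]

1 [0.0233, -0.1548, -0.04] [0.0, 0.0, -0.0639]
2 [0.0387, -0.1517, -0.04] [0.0, 0.0, -0.0639]
3 [0.0537, -0.147, -0.04] [0.0, 0.0, -0.0639]
4 [0.0682, -0.1409, -0.04] [0.0, 0.0, -0.0639]
```

arm_command(steps=[{"delta_pos": [0.133,-0.092,-0.005],"delta_rot": [0,0,0.054],"grip": 1},{"delta_pos": [0.125,-0.103,-0.005],"delta_rot": [0,0,0.054],"grip": 1},{"delta_pos": [0.115,-0.113,-0.005],"delta_rot": [0,0,0.054],"grip": 1},{"delta_pos": [0.105,-0.122,-0.005],"delta_rot": [0,0,0.054],"grip": 1},{"delta_pos": [0.094,-0.131,-0.005],"delta_rot": [0,0,0.054],"grip": 1}])

```text
t: 0.6
tcp_pos: [0.3511, -0.3392, 0.2542]
ee_rot: [[1.0, 0.026, -0.0], [0.026, -1.0, 0.001], [-0.0, -0.001, -1.0]]
contact_force: [0.2, -0.4, -0.1]
finger_gap: 1.001
```

arm_command(steps=[{"delta_pos": [0.083,-0.138,-0.005],"delta_rot": [0,0,0.054],"grip": 1},{"delta_pos": [0.071,-0.145,-0.005],"delta_rot": [0,0,0.054],"grip": 1},{"delta_pos": [0.058,-0.15,-0.005],"delta_rot": [0,0,0.054],"grip": 1},{"delta_pos": [0.045,-0.155,-0.005],"delta_rot": [0,0,0.054],"grip": 1},{"delta_pos": [0,0,0],"delta_rot": [0,0,0],"grip": 1}])

```text
t: 1.1
tcp_pos: [0.4307, -0.196, 0.2594]
ee_rot: [[0.954, -0.3, 0.001], [-0.3, -0.954, 0.003], [0.0, -0.003, -1.0]]
contact_force: [-0.4, 0.3, 0.3]
finger_gap: 1.0
```

```bash
python3 - <<'E'
from h import *
st=snap('w1'); print(st['tcp_pos'],st['t'],st['joints'].round(2),np.abs(st['joint_vel']).max())
E
```

```text
[ 0.43074476 -0.1959824   0.25944832] 1.1 [-0.58  0.11  1.69  0.    1.34  1.3 ] 0.10539871014895534
```

arm_command(steps=[{"delta_pos": [0.023,-0.155,-0.04],"delta_rot": [0,0,-0.064],"grip": 1},{"delta_pos": [0.039,-0.152,-0.04],"delta_rot": [0,0,-0.064],"grip": 1},{"delta_pos": [0.054,-0.147,-0.04],"delta_rot": [0,0,-0.064],"grip": 1},{"delta_pos": [0.068,-0.141,-0.04],"delta_rot": [0,0,-0.064],"grip": 1},{"delta_pos": [0,0,0],"delta_rot": [0,0,0],"grip": 1}])

```text
t: 1.65
tcp_pos: [0.5008, -0.0575, 0.3005]
ee_rot: [[0.995, 0.098, 0.003], [0.098, -0.995, 0.001], [0.003, -0.001, -1.0]]
contact_force: [-0.5, -1.1, 0.0]
finger_gap: 1.004
```

```bash
python3 - <<'E'
from h import *
st=snap('w2'); print(st['tcp_pos'],st['t'],st['joints'].round(2),np.abs(st['joint_vel']).max())
a=cv2.imread('pics/w1.png');b=cv2.imread('pics/w2.png')
C1=wcal('w1');C2=wcal('w2')
print(proj(C1,[.453,-.26,.08]),proj(C2,[[.453,-.26,.08],[.61,.166,.195],[.644,-.1885,.195],[.488,.273,.11]]))
E
```

```text
[ 0.50076123 -0.05751269  0.3005265 ] 1.65 [-0.25  0.14  1.56  0.    1.44  1.22] 0.07644046738378031
[[308.31816441 140.14386934]] [[401.7749361  214.97622451]
 [-28.34362897  31.39554474]
 [453.32321812  33.20670491]
 [-24.76760072 157.00807142]]
```

```bash
python3 - <<'E'
from h import *
rows((.48,.17,.32),down(np.radians(10)),n=5)
E
```

```text
1 [0.002, -0.1841, -0.0164] [0.0001, -0.0001, -0.0101]
2 [0.0049, -0.1841, -0.0164] [0.0001, -0.0001, -0.0101]
3 [0.0078, -0.184, -0.0163] [0.0001, -0.0001, -0.0101]
4 [0.0107, -0.1838, -0.0163] [0.0001, -0.0001, -0.0101]
5 [0.0137, -0.1837, -0.0163] [0.0001, -0.0001, -0.0101]
```

View pics/w2.png

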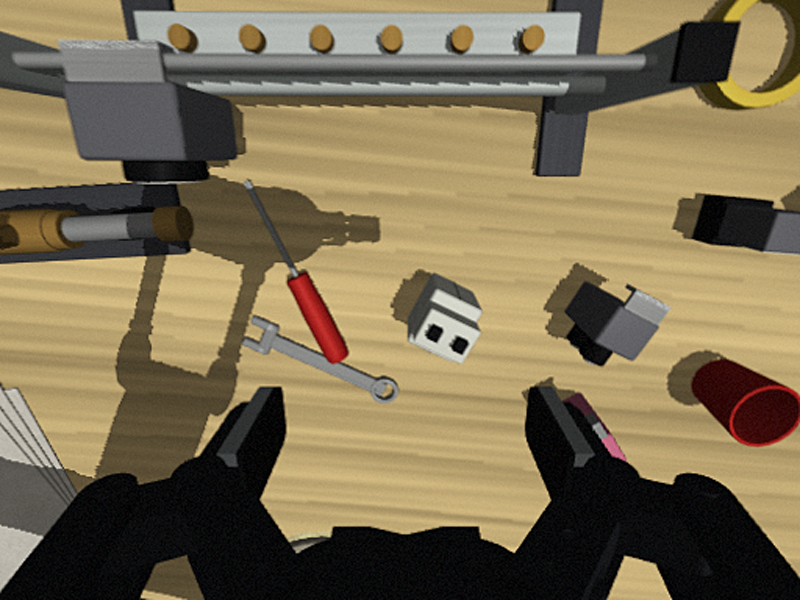

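w2 shows the upper rail running from (15,58) to (645,62), the dial unit at (115,100), and the grey module with its hook at (620,320). I'll move on to the valve and look from there.

arm_command(steps=[{"delta_pos": [0.002,-0.184,-0.016],"delta_rot": [0,0,-0.01],"grip": 1},{"delta_pos": [0.005,-0.184,-0.016],"delta_rot": [0,0,-0.01],"grip": 1},{"delta_pos": [0.008,-0.184,-0.016],"delta_rot": [0,0,-0.01],"grip": 0},{"delta_pos": [0.011,-0.184,-0.016],"delta_rot": [0,0,-0.01],"grip": -1},{"delta_pos": [0.014,-0.184,-0.016],"delta_rot": [0,0,-0.01],"grip": -1}])

```text
t: 2.2
tcp_pos: [0.48, 0.169, 0.3191]
ee_rot: [[0.986, 0.167, -0.001], [0.167, -0.986, -0.002], [-0.001, 0.002, -1.0]]
contact_force: [1.2, -0.0, 0.1]
finger_gap: 0.513
```

arm_command(steps=[{"delta_pos": [0,0,0],"delta_rot": [0,0,0],"grip": -1},{"delta_pos": [0,0,0],"delta_rot": [0,0,0],"grip": -1}])

```text
t: 2.4
tcp_pos: [0.4801, 0.1687, 0.3189]
ee_rot: [[0.985, 0.17, -0.001], [0.17, -0.985, -0.002], [-0.001, 0.002, -1.0]]
contact_force: [-0.9, -0.4, 0.2]
finger_gap: 0.143
```

```bash
python3 - <<'E'
from h import *
st=snap('w3'); print(st['tcp_pos'],st['t'],st['finger_gap'],np.abs(st['joint_vel']).max())
E
```

```text
[0.48011853 0.16865373 0.31890839] 2.4 0.14308506307944333 0.03637456348867514
```

View pics/w3.png

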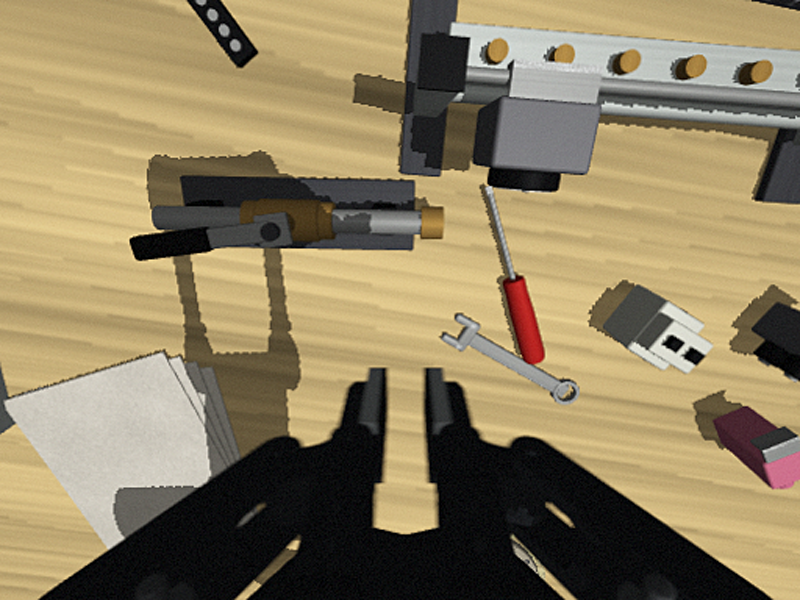

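```bash
python3 - <<'E'
from h import *
T=cal('top');C2=wcal('w2');C3=wcal('w3');s=1/1.5625
q=lambda u,v:((u+.5)*s-.5,(v+.5)*s-.5)
print('axis',tri([(T,(154.5,203.75)),(C3,q(270,231))]),onz(C3,q(270,231),.11))
print('tip',tri([(T,(121.75,213.75)),(C3,q(134,248))]),onz(C3,q(134,248),.105))
print('pipe',onz(C3,q(443,222),.05),onz(C3,q(153,217),.05))
print('plate',[onz(C3,q(*p),.004).round(3) for p in((414,180),(413,248),(183,177))])
# rail : right end in w2 at post (645,62); line points; intersect planes using w2 & w3
for p in((15,58),(250,60),(400,61),(645,62)): print('rail w2',onz(C2,q(*p),.17).round(4))
for p in((470,75),(490,76.5),(610,84),(780,95)): print('rail w3',onz(C3,q(*p),.17).round(4))
E
```

```text
axis (array([0.48847344, 0.27562548, 0.10918863]), [array([-0.5, -0. ]), array([1.4, 0.2])]) [0.48862639 0.27710013 0.11      ]
tip (array([0.45729905, 0.37749465, 0.114083  ]), [array([-0.6, -0.3]), array([1.8, 0.9])]) [0.4551502  0.38503773 0.105     ]
pipe [0.51053243 0.13770024 0.05      ] [0.46985667 0.39976251 0.05      ]
plate [array([0.54 , 0.169, 0.004]), array([0.472, 0.158, 0.004]), array([0.504, 0.395, 0.004])]
rail w2 [0.6119 0.1599 0.17  ]
rail w2 [0.6237 0.0371 0.17  ]
rail w2 [ 0.6311 -0.0422  0.17  ]
rail w2 [ 0.6429 -0.1717  0.17  ]
rail w3 [0.6114 0.153  0.17  ]
rail w3 [0.6126 0.1414 0.17  ]
rail w3 [0.6204 0.0722 0.17  ]
rail w3 [ 0.6311 -0.0265  0.17  ]
```

```bash
cat >> h.py <<'E'
AX=np.array([.4885,.276]);TH=np.radians(8.8)
def hp(phi,h,r=.08,z=.102,tyaw=None):
    a=TH+phi; u=np.array([-np.sin(a),np.cos(a)]); t=np.array([-np.cos(a),-np.sin(a)])
    p=AX+r*u-t*h; return np.array([*p,z]),down(a if tyaw is None else tyaw)
E
python3 - <<'E'
from h import *
a=rows(*[(p:=hp(.14,.045,z=.2))[0],p[1]]); print()
a=rows(*hp(.14,.045),a,n=4);print()
a=rows(*hp(.14,.022),a,n=2);print()
n=11
for i in range(n): a=rows(*hp(.14+(1.5-.14)*(i+1)/n,.0215),a,n=1)
print(a)
E
```

```text
1 [0.0409, -0.1269, 0.0789] [0.0002, 0.0002, -0.0132]
2 [0.0435, -0.126, 0.079] [0.0002, 0.0002, -0.0132]
3 [0.046, -0.125, 0.079] [0.0002, 0.0002, -0.0132]
4 [0.0486, -0.124, 0.0791] [0.0002, 0.0002, -0.0132]
5 [0.0511, -0.123, 0.0791] [0.0002, 0.0002, -0.0132]
6 [0.0536, -0.1218, 0.0792] [0.0002, 0.0002, -0.0132]

1 [0.0, 0.0, 0.098] [0.0, 0.0, 0.0]
2 [0.0, 0.0, 0.098] [0.0, 0.0, 0.0]
3 [0.0, 0.0, 0.098] [0.0, 0.0, 0.0]
4 [0.0, 0.0, 0.098] [0.0, 0.0, 0.0]

1 [-0.046, 0.0, 0.0] [0.0, 0.0, 0.0]
2 [-0.046, 0.0, 0.0] [0.0, 0.0, 0.0]

1 [-0.0421, -0.0082, 0.0] [0.0, 0.0, -0.0787]
1 [-0.0401, -0.0082, 0.0] [0.0, 0.0, -0.0787]
1 [-0.0401, -0.0082, 0.0] [0.0, 0.0, -0.0787]
1 [-0.0401, -0.0082, 0.0] [0.0, 0.0, -0.0787]
1 [-0.0401, -0.0082, 0.0] [0.0, 0.0, -0.0787]
1 [-0.0401, -0.0082, 0.0] [0.0, 0.0, -0.0787]
1 [-0.0401, -0.0082, 0.0] [0.0, 0.0, -0.0787]
1 [-0.0401, -0.0082, 0.0] [0.0, 0.0, -0.0787]
1 [-0.0401, -0.0082, 0.0] [0.0, 0.0, -0.0787]
1 [-0.0401, -0.0082, 0.0] [0.0, 0.0, -0.0787]
1 [-0.0401, -0.0082, 0.0] [0.0, 0.0, -0.0787]
(array([0.40699602, 0.29081051, 0.102     ]), array([[-0.08269809,  0.99657465,  0.        ],
       [ 0.99657465,  0.08269809,  0.        ],
       [ 0.        ,  0.        , -1.        ]]))
```

arm_command(steps=[{"delta_pos": [0.041,-0.127,0.079],"delta_rot": [0,0,-0.013],"grip": -1},{"delta_pos": [0.0435,-0.126,0.079],"delta_rot": [0,0,-0.013],"grip": -1},{"delta_pos": [0.046,-0.125,0.079],"delta_rot": [0,0,-0.013],"grip": -1},{"delta_pos": [0.0485,-0.124,0.079],"delta_rot": [0,0,-0.013],"grip": -1},{"delta_pos": [0.051,-0.123,0.079],"delta_rot": [0,0,-0.013],"grip": -1}])

```text
t: 2.95
tcp_pos: [0.505, 0.3329, 0.2196]
ee_rot: [[0.964, 0.267, -0.0], [0.267, -0.964, -0.002], [-0.001, 0.002, -1.0]]
contact_force: [0.3, -0.8, 0.8]
finger_gap: 0.001
```

arm_command(steps=[{"delta_pos": [0.0535,-0.122,0.079],"delta_rot": [0,0,-0.013],"grip": -1},{"delta_pos": [0,0,0.098],"delta_rot": [0,0,0],"grip": -1},{"delta_pos": [0,0,0.098],"delta_rot": [0,0,0],"grip": -1},{"delta_pos": [0,0,0.098],"delta_rot": [0,0,0],"grip": -1},{"delta_pos": [0,0,0.098],"delta_rot": [0,0,0],"grip": -1}])

```text
t: 3.45
tcp_pos: [0.5096, 0.3647, 0.1016]
ee_rot: [[0.958, 0.286, -0.0], [0.286, -0.958, -0.002], [-0.001, 0.001, -1.0]]
contact_force: [0.4, -0.8, 0.4]
finger_gap: -0.0
```

arm_command(steps=[{"delta_pos": [0,0,0],"delta_rot": [0,0,0],"grip": -1}])

```text
t: 3.55
tcp_pos: [0.5072, 0.3636, 0.0991]
ee_rot: [[0.958, 0.286, -0.007], [0.286, -0.958, -0.005], [-0.008, 0.003, -1.0]]
contact_force: [-0.2, -0.1, 0.2]
finger_gap: -0.004
```

arm_command(steps=[{"delta_pos": [-0.046,0,0],"delta_rot": [0,0,0],"grip": -1},{"delta_pos": [-0.046,0,0],"delta_rot": [0,0,0],"grip": -1},{"delta_pos": [-0.042,-0.008,0],"delta_rot": [0,0,-0.079],"grip": -1},{"delta_pos": [-0.04,-0.008,0],"delta_rot": [0,0,-0.079],"grip": -1},{"delta_pos": [-0.04,-0.008,0],"delta_rot": [0,0,-0.079],"grip": -1}])

```text
t: 4.05
tcp_pos: [0.4565, 0.3544, 0.105]
ee_rot: [[0.783, 0.622, 0.005], [0.622, -0.783, 0.002], [0.005, 0.001, -1.0]]
contact_force: [1.8, -0.5, -1.3]
finger_gap: 0.001
```

arm_command(steps=[{"delta_pos": [-0.04,-0.008,0],"delta_rot": [0,0,-0.079],"grip": -1},{"delta_pos": [-0.04,-0.008,0],"delta_rot": [0,0,-0.079],"grip": -1},{"delta_pos": [-0.04,-0.008,0],"delta_rot": [0,0,-0.079],"grip": -1},{"delta_pos": [-0.04,-0.008,0],"delta_rot": [0,0,-0.079],"grip": -1},{"delta_pos": [-0.04,-0.008,0],"delta_rot": [0,0,-0.079],"grip": -1}])

```text
t: 4.55
tcp_pos: [0.4179, 0.3218, 0.105]
ee_rot: [[0.276, 0.961, 0.003], [0.961, -0.276, 0.003], [0.004, 0.002, -1.0]]
contact_force: [0.2, 2.4, 0.4]
finger_gap: -0.006
```

arm_command(steps=[{"delta_pos": [-0.04,-0.008,0],"delta_rot": [0,0,-0.079],"grip": -1},{"delta_pos": [-0.04,-0.008,0],"delta_rot": [0,0,-0.079],"grip": -1},{"delta_pos": [-0.02,-0.004,0],"delta_rot": [0,0,-0.04],"grip": -1},{"delta_pos": [0,0,0],"delta_rot": [0,0,0],"grip": -1}])

```text
t: 4.95
tcp_pos: [0.4082, 0.2973, 0.1047]
ee_rot: [[-0.026, 1.0, 0.002], [1.0, 0.026, 0.001], [0.001, 0.002, -1.0]]
contact_force: [0.1, -0.6, 0.9]
finger_gap: -0.001
```

```bash
python3 - <<'E'
from h import *
st=sensors.get_state(); print(st['contact_force'],st['moment'],st['tcp_pos'],hp(np.pi/2,.0205))
E
```

```text
[ 0.09412223 -0.61664939  0.93906591] [-0.04577371 -0.02859358 -0.02485453] [0.40820156 0.2973163  0.10470773] (array([0.40630552, 0.28401981, 0.102     ]), array([[-0.15298584,  0.98822838,  0.        ],
       [ 0.98822838,  0.15298584,  0.        ],
       [ 0.        ,  0.        , -1.        ]]))
```

```bash
python3 - <<'E'
from h import *
a=rows(*hp(np.pi/2,.0205),n=3)
E
```

```text
1 [-0.0177, -0.003, 0.0036] [0.0005, -0.0002, -0.0271]
2 [-0.0175, -0.0037, 0.0036] [0.0005, -0.0002, -0.0271]
3 [-0.0173, -0.0045, 0.0036] [0.0005, -0.0002, -0.0271]
```

arm_command(steps=[{"delta_pos": [-0.018,-0.003,0.004],"delta_rot": [0,0,-0.027],"grip": -1},{"delta_pos": [-0.018,-0.004,0.004],"delta_rot": [0,0,-0.027],"grip": -1},{"delta_pos": [-0.017,-0.004,0.004],"delta_rot": [0,0,-0.027],"grip": -1},{"delta_pos": [0,0,0],"delta_rot": [0,0,0],"grip": -1}])

```text
t: 5.35
tcp_pos: [0.4071, 0.2844, 0.1011]
ee_rot: [[-0.152, 0.988, 0.002], [0.988, 0.152, 0.001], [0.0, 0.002, -1.0]]
contact_force: [-0.1, 1.1, -0.1]
finger_gap: -0.0
```

arm_command(steps=[{"delta_pos": [-0.008,0,0],"delta_rot": [0,0,0],"grip": -1},{"delta_pos": [0,0,0],"delta_rot": [0,0,0],"grip": -1}])

```text
t: 5.55
tcp_pos: [0.4072, 0.2839, 0.1009]
ee_rot: [[-0.151, 0.989, 0.001], [0.989, 0.151, 0.003], [0.003, 0.001, -1.0]]
contact_force: [-2.1, 4.3, 2.7]
finger_gap: -0.001
```

arm_command(steps=[{"delta_pos": [-0.008,0,0],"delta_rot": [0,0,0],"grip": -1},{"delta_pos": [0,0,0],"delta_rot": [0,0,0],"grip": -1}])

```text
t: 5.75
tcp_pos: [0.4072, 0.2838, 0.101]
ee_rot: [[-0.149, 0.989, 0.0], [0.989, 0.149, 0.007], [0.007, 0.001, -1.0]]
contact_force: [-3.6, 11.8, 2.3]
finger_gap: 0.004
```

The handle is blocked at 11.8 N, exactly at the predicted fully-shut position. I'll back off and go to the module while measuring it in w1 and w2.

arm_command(steps=[{"delta_pos": [0.06,0,0],"delta_rot": [0,0,0],"grip": -1},{"delta_pos": [0.04,0,-0.15],"delta_rot": [0,0,0],"grip": -1},{"delta_pos": [0,0,-0.18],"delta_rot": [0,0,0],"grip": -1},{"delta_pos": [0,0,-0.18],"delta_rot": [0,0,0],"grip": -1},{"delta_pos": [0,0,-0.1],"delta_rot": [0,0,0],"grip": -1}])

```text
t: 6.25
tcp_pos: [0.4047, 0.3061, 0.2564]
ee_rot: [[-0.153, 0.988, 0.005], [0.988, 0.153, 0.002], [0.001, 0.005, -1.0]]
contact_force: [-0.1, 0.7, -0.0]
finger_gap: -0.005
```

```bash
python3 - <<'E'
from h import *
st=sensors.get_state(); print(st['tcp_pos'])
rows((.44,-.20,.25),down(np.radians(-18)),n=17)
P=[]
for t,x,y in(('w1',265,100),('w2',355,170)):
    im=np.load(f'pics/{t}.npz')['im'][y:y+85,x:x+85]; P.append(cv2.resize(im,(400,400),interpolation=cv2.INTER_CUBIC))
tp=np.load('pics/top0.npy')
cv2.imwrite('pics/m2.png',np.hstack(P)[:,:,::-1])
E
```

```text
[0.4046976  0.30606801 0.25641257]
1 [-0.1189, -0.01, 0.0014] [0.0001, -0.0002, 0.0763]
2 [-0.1193, 0.0043, 0.0014] [0.0001, -0.0002, 0.0763]
3 [-0.1179, 0.0185, 0.0015] [0.0001, -0.0002, 0.0763]
4 [-0.1149, 0.0325, 0.0015] [0.0001, -0.0002, 0.0763]
5 [-0.1101, 0.046, 0.0015] [0.0001, -0.0002, 0.0763]
6 [-0.1038, 0.0589, 0.0016] [0.0001, -0.0002, 0.0763]
7 [-0.0961, 0.0709, 0.0016] [0.0001, -0.0002, 0.0763]
8 [-0.0869, 0.0818, 0.0016] [0.0001, -0.0002, 0.0763]
9 [-0.0765, 0.0916, 0.0016] [0.0001, -0.0002, 0.0763]
10 [-0.065, 0.1001, 0.0016] [0.0001, -0.0002, 0.0763]
11 [-0.0525, 0.1072, 0.0016] [0.0001, -0.0002, 0.0763]
12 [-0.0393, 0.1127, 0.0016] [0.0001, -0.0002, 0.0763]
13 [-0.0256, 0.1166, 0.0016] [0.0001, -0.0002, 0.0763]
14 [-0.0114, 0.1188, 0.0016] [0.0001, -0.0002, 0.0763]
15 [0.0029, 0.1193, 0.0016] [0.0001, -0.0002, 0.0763]
16 [0.0171, 0.1181, 0.0016] [0.0001, -0.0002, 0.0763]
17 [0.0311, 0.1152, 0.0015] [0.0001, -0.0002, 0.0763]
```

View pics/m2.png

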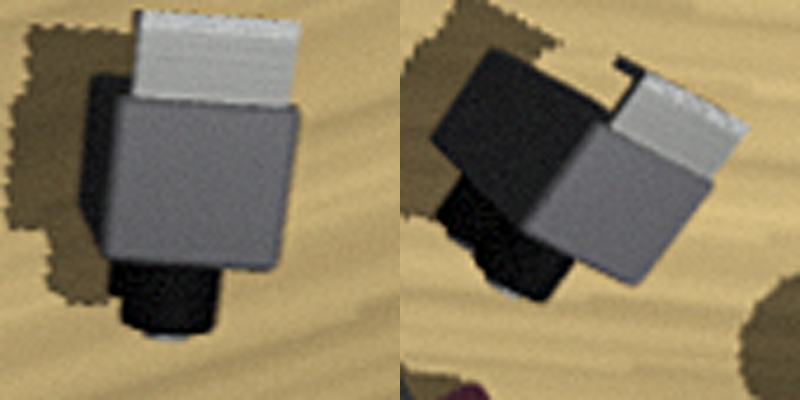

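Both crops clearly show the hook (light steel plate), the grey top and the black coil. The top corners in w1 are (118,95), (299,106), (274,268) and (103,257). Next I fit the pose.

arm_command(steps=[{"delta_pos": [-0.119,-0.01,0.001],"delta_rot": [0,0,0.076],"grip": 0},{"delta_pos": [-0.119,0.004,0.001],"delta_rot": [0,0,0.076],"grip": 1},{"delta_pos": [-0.118,0.018,0.001],"delta_rot": [0,0,0.076],"grip": 1},{"delta_pos": [-0.115,0.032,0.001],"delta_rot": [0,0,0.076],"grip": 1},{"delta_pos": [-0.11,0.046,0.001],"delta_rot": [0,0,0.076],"grip": 1}])

```text
t: 6.75
tcp_pos: [0.4137, 0.1553, 0.2514]
ee_rot: [[0.433, 0.901, 0.0], [0.901, -0.433, -0.001], [-0.001, 0.001, -1.0]]
contact_force: [0.4, 0.5, -0.1]
finger_gap: 0.845
```

arm_command(steps=[{"delta_pos": [-0.104,0.059,0.001],"delta_rot": [0,0,0.076],"grip": 1},{"delta_pos": [-0.096,0.071,0.001],"delta_rot": [0,0,0.076],"grip": 1},{"delta_pos": [-0.087,0.082,0.001],"delta_rot": [0,0,0.076],"grip": 1},{"delta_pos": [-0.0765,0.092,0.001],"delta_rot": [0,0,0.076],"grip": 1},{"delta_pos": [-0.065,0.1,0.001],"delta_rot": [0,0,0.076],"grip": 1}])

```text
t: 7.25
tcp_pos: [0.4248, 0.0063, 0.2502]
ee_rot: [[0.865, 0.501, -0.0], [0.501, -0.865, -0.001], [-0.001, 0.001, -1.0]]
contact_force: [1.1, -0.1, 0.1]
finger_gap: 1.003
```

arm_command(steps=[{"delta_pos": [-0.0525,0.107,0.001],"delta_rot": [0,0,0.076],"grip": 1},{"delta_pos": [-0.039,0.113,0.001],"delta_rot": [0,0,0.076],"grip": 1},{"delta_pos": [-0.026,0.117,0.001],"delta_rot": [0,0,0.076],"grip": 1},{"delta_pos": [-0.011,0.119,0.001],"delta_rot": [0,0,0.076],"grip": 1},{"delta_pos": [0.003,0.119,0.001],"delta_rot": [0,0,0.076],"grip": 1}])

```text
t: 7.75
tcp_pos: [0.4363, -0.1425, 0.2489]
ee_rot: [[0.997, -0.072, -0.001], [-0.072, -0.997, -0.001], [-0.001, 0.001, -1.0]]
contact_force: [0.0, -0.3, -0.2]
finger_gap: 1.001
```

arm_command(steps=[{"delta_pos": [0.017,0.118,0.001],"delta_rot": [0,0,0.076],"grip": 1},{"delta_pos": [0.031,0.115,0.001],"delta_rot": [0,0,0.076],"grip": 1},{"delta_pos": [0,0,0],"delta_rot": [0,0,0],"grip": 1}])

```text
t: 8.05
tcp_pos: [0.4417, -0.2041, 0.2481]
ee_rot: [[0.952, -0.305, -0.0], [-0.305, -0.952, -0.003], [0.0, 0.003, -1.0]]
contact_force: [-0.4, -0.3, -0.0]
finger_gap: 1.003
```

```bash
python3 - <<'E'
from h import *
from scipy.optimize import least_squares
s=85/400
pts=[( .02,.022,.08),(.02,-.022,.08),(-.02,-.022,.08),(-.02,.022,.08),(.038,.018,.08),(.038,-.018,.08),(.02,.022,0),(-.02,.022,0)]
o1=[(118,95),(299,106),(274,268),(103,257),(137,12),(299,22),(93,77),(82,200)]
o2=[(207,121),(312,182),(234,286),(123,226),(243,71),(347,127),(93,49),(35,135)]
C1=wcal('w1');C2=wcal('w2')
f=lambda o,x,y:np.array([(x+(u+.5)*s-.5,y+(v+.5)*s-.5) for u,v in o])
o1=f(o1,265,100);o2=f(o2,355,170);M=np.array(pts)
def pose(q,M=M): return M@R.from_euler('z',q[2]).as_matrix().T+[q[0],q[1],q[3] if len(q)>3 else 0]
for zf in(0,1):
    def e(q):
        P=pose(q); return np.r_[(proj(C1,P)-o1).ravel(),(proj(C2,P)-o2).ravel()]
    r=least_squares(e,[.453,-.26,-.3]+[0]*zf,loss='soft_l1'); print(r.x.round(4),np.degrees(r.x[2]).round(2),r.fun.reshape(-1,2).round(1).tolist() if zf else r.cost)
for C,o in((C1,o1),(C2,o2)):
    r=least_squares(lambda q:(proj(C,pose(q))-o).ravel(),[.453,-.26,-.3]); print(r.x.round(4),r.cost)
st=sensors.get_state(); print(st['t'],st['tcp_pos'],st['finger_gap'])
E
```

```text
[ 0.4548 -0.2589 -0.3715] -21.29 17.716206205058413
[ 0.454  -0.2601 -0.372  -0.0045] -21.31 [[0.1, -0.7], [1.5, -0.3], [1.5, 1.1], [-0.3, 0.9], [1.5, -0.1], [0.4, 0.1], [-0.6, -1.1], [-0.9, 1.9], [-2.5, -1.0], [1.4, -0.4], [0.3, 0.7], [-1.8, 0.7], [0.3, -0.4], [-0.1, -0.8], [-1.5, -1.8], [-2.9, 0.4]]
[ 0.455  -0.2592 -0.3658] 10.226647786142301
[ 0.455  -0.2587 -0.3812] 15.12416442081588
8.05 [ 0.44166082 -0.2041296   0.24812432] 1.0027519763354296
```

```bash
python3 - <<'E'
from h import *
a=rows((.455,-.259,.14),down(-.371),n=4);print()
rows((.455,-.259,.046),down(-.371),a,n=4)
E
```

```text
1 [0.0294, 0.0479, 0.1083] [0.0004, -0.0001, 0.0097]
2 [0.0301, 0.0475, 0.1082] [0.0004, -0.0001, 0.0097]
3 [0.0309, 0.0471, 0.1082] [0.0004, -0.0001, 0.0097]
4 [0.0316, 0.0467, 0.1082] [0.0004, -0.0001, 0.0097]

1 [0.0, 0.0, 0.094] [0.0, 0.0, 0.0]
2 [0.0, 0.0, 0.094] [0.0, 0.0, 0.0]
3 [0.0, 0.0, 0.094] [0.0, 0.0, 0.0]
4 [0.0, 0.0, 0.094] [0.0, 0.0, 0.0]
```

arm_command(steps=[{"delta_pos": [0.03,0.048,0.108],"delta_rot": [0,0,0.01],"grip": 1},{"delta_pos": [0.03,0.0475,0.108],"delta_rot": [0,0,0.01],"grip": 1},{"delta_pos": [0.031,0.047,0.108],"delta_rot": [0,0,0.01],"grip": 1},{"delta_pos": [0.0315,0.0465,0.108],"delta_rot": [0,0,0.01],"grip": 1},{"delta_pos": [0,0,0],"delta_rot": [0,0,0],"grip": 1}])

```text
t: 8.55
tcp_pos: [0.4532, -0.2544, 0.1371]
ee_rot: [[0.933, -0.36, -0.006], [-0.36, -0.933, 0.004], [-0.007, -0.001, -1.0]]
contact_force: [-0.1, -0.7, -0.6]
finger_gap: 0.997
```

```bash
python3 - <<'E'
from h import *
st=snap('w4'); print(st['tcp_pos'],np.degrees(np.arctan2(st['ee_rot'][1,0],st['ee_rot'][0,0])))
rows((.455,-.259,.046),down(-.371),n=5)
P=np.array([(.02,.022,.08),(.02,-.022,.08),(.038,.018,.08),(.038,-.018,.08),(-.02,-.022,.08),(-.02,.022,.08)])@R.from_euler('z',-.371).as_matrix().T+[.455,-.259,0]
uv=proj(wcal('w4'),P)*1.5625;print(uv.round())
im=cv2.imread('pics/w4.png')
for u,v in uv: cv2.circle(im,(int(round(u)),int(round(v))),4,(0,255,0),1)
cv2.imwrite('pics/w4b.png',im)
E
```

```text
[ 0.45322933 -0.25440682  0.13711364] -21.079497097918036
1 [0.0025, 0.0034, 0.0744] [-0.0002, 0.0006, 0.0005]
2 [0.0025, 0.0033, 0.0744] [-0.0002, 0.0006, 0.0005]
3 [0.0024, 0.0033, 0.0744] [-0.0002, 0.0006, 0.0005]
4 [0.0023, 0.0033, 0.0744] [-0.0002, 0.0006, 0.0005]
5 [0.0023, 0.0033, 0.0744] [-0.0002, 0.0006, 0.0005]
[[364. 296.]
 [461. 296.]
 [372. 257.]
 [454. 257.]
 [457. 375.]
 [366. 374.]]
```

View pics/w4b.png

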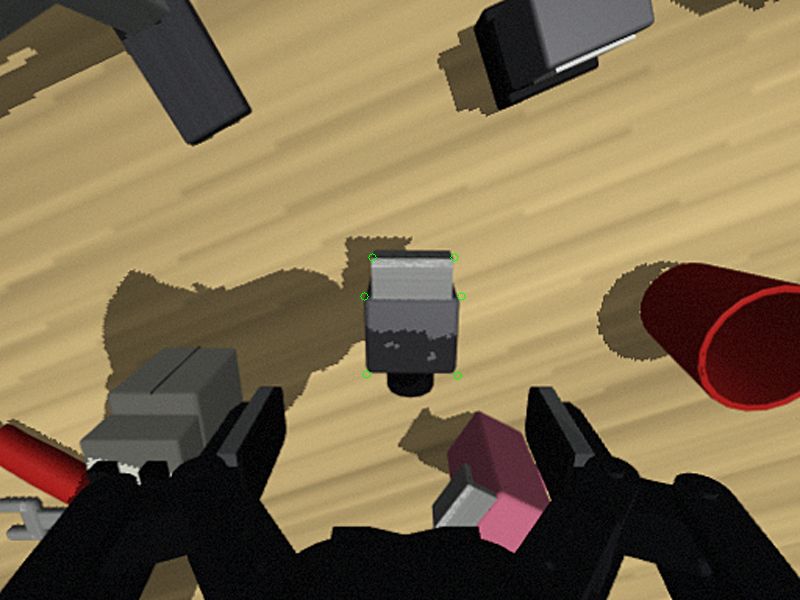

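The projected model lands on the hook and top corners within 2–3 px. I'll descend and grasp.

arm_command(steps=[{"delta_pos": [0.0025,0.003,0.074],"delta_rot": [0,0,0],"grip": 1},{"delta_pos": [0.0025,0.003,0.074],"delta_rot": [0,0,0],"grip": 1},{"delta_pos": [0.0025,0.003,0.074],"delta_rot": [0,0,0],"grip": 1},{"delta_pos": [0.0025,0.003,0.074],"delta_rot": [0,0,0],"grip": 1},{"delta_pos": [0.0025,0.003,0.074],"delta_rot": [0,0,0],"grip": 1}])

```text
t: 9.1
tcp_pos: [0.4575, -0.2595, 0.0492]
ee_rot: [[0.934, -0.358, 0.002], [-0.358, -0.934, -0.002], [0.003, 0.001, -1.0]]
contact_force: [0.0, 0.0, -1.0]
finger_gap: 1.001
```

arm_command(steps=[{"delta_pos": [0,0,0],"delta_rot": [0,0,0],"grip": 1},{"delta_pos": [0,0,0],"delta_rot": [0,0,0],"grip": 0.4},{"delta_pos": [0,0,0],"delta_rot": [0,0,0],"grip": -1},{"delta_pos": [0,0,0],"delta_rot": [0,0,0],"grip": -1},{"delta_pos": [0,0,0],"delta_rot": [0,0,0],"grip": -1}])

```text
t: 9.6
tcp_pos: [0.4574, -0.2603, 0.0494]
ee_rot: [[0.933, -0.36, 0.003], [-0.36, -0.933, -0.001], [0.003, 0.0, -1.0]]
contact_force: [0.4, 1.7, 7.5]
finger_gap: 0.507
```

arm_command(steps=[{"delta_pos": [0,0,0],"delta_rot": [0,0,0],"grip": -1},{"delta_pos": [0,0,0],"delta_rot": [0,0,0],"grip": -1},{"delta_pos": [0,0,0],"delta_rot": [0,0,0],"grip": -1}])

```text
t: 9.9
tcp_pos: [0.4574, -0.2603, 0.0494]
ee_rot: [[0.933, -0.36, 0.003], [-0.36, -0.933, -0.001], [0.003, 0.0, -1.0]]
contact_force: [-0.2, 0.9, 7.7]
finger_gap: 0.51
```

Gripped: the opening of 0.51 is 43.4 mm, which matches. Next I lift and carry to the pre-hook pose, tilted 20°.

```bash
cat >> h.py <<'E'
YS=np.radians(5.34); Q=np.array([.632,-.045,.170]); m=np.array([.0243,0,-.0226])
XS=np.array([np.cos(YS),np.sin(YS),0]);YV=np.array([-np.sin(YS),np.cos(YS),0])
def hang(dx,dz,al,along=0.,dy=0.):
    "TCP pose with the mouth at rail + dx,dz (stand axes) + along*unit z, tilted al deg"
    Rm=R.from_rotvec(YV*np.radians(al)).as_matrix()@down(YS)
    return Q+dx*XS+dy*YV+[0,0,dz]-along*Rm[:,2]-Rm@m,Rm
E
python3 - <<'E'
from h import *
st=sensors.get_state()
a=rows((.457,-.26,.21),st['ee_rot'],n=4);print()
a=rows(*hang(-.075,.06,0),a,n=8);print(a[0]);print()
a=rows(*hang(-.065,.02,20,.03),a);print(a)
E
```

```text
1 [-0.0, -0.0001, -0.1606] [0.0, 0.0, 0.0]
2 [-0.0, -0.0001, -0.1606] [0.0, 0.0, 0.0]
3 [-0.0, -0.0001, -0.1606] [0.0, 0.0, 0.0]
4 [-0.0, -0.0001, -0.1606] [0.0, 0.0, 0.0]

1 [-0.0015, -0.1097, 0.0013] [0.0001, -0.0002, -0.0367]
2 [0.0048, -0.1096, 0.0013] [0.0001, -0.0002, -0.0367]
3 [0.0111, -0.1091, 0.0013] [0.0001, -0.0002, -0.0367]
4 [0.0174, -0.1083, 0.0013] [0.0001, -0.0002, -0.0367]
5 [0.0236, -0.1071, 0.0013] [0.0001, -0.0002, -0.0367]
6 [0.0297, -0.1056, 0.0013] [0.0001, -0.0002, -0.0367]
7 [0.0358, -0.1037, 0.0013] [0.0001, -0.0002, -0.0367]
8 [0.0417, -0.1015, 0.0013] [0.0001, -0.0002, -0.0367]
[ 0.53313097 -0.05424143  0.2074    ]

1 [0.0187, -0.0, 0.0028] [-0.0, -0.0741, 0.0]
2 [0.0189, -0.0, 0.0007] [-0.0, -0.0741, 0.0]
3 [0.0188, -0.0, -0.0015] [-0.0, -0.0741, 0.0]
(array([ 0.54706664, -0.05293884,  0.20526481]), array([[ 9.35614325e-01,  9.30657119e-02, -3.40535765e-01],
       [ 8.74531627e-02, -9.95659969e-01, -3.18303481e-02],
       [-3.42020143e-01,  1.61259153e-18, -9.39692621e-01]]))
```

arm_command(steps=[{"delta_pos": [0,0,-0.08],"delta_rot": [0,0,0],"grip": -1},{"delta_pos": [0,0,-0.16],"delta_rot": [0,0,0],"grip": -1},{"delta_pos": [0,0,-0.16],"delta_rot": [0,0,0],"grip": -1},{"delta_pos": [0,0,-0.16],"delta_rot": [0,0,0],"grip": -1},{"delta_pos": [0,0,-0.08],"delta_rot": [0,0,0],"grip": -1}])

```text
t: 10.4
tcp_pos: [0.4573, -0.2608, 0.2115]
ee_rot: [[0.933, -0.36, 0.004], [-0.36, -0.933, -0.003], [0.005, 0.002, -1.0]]
contact_force: [0.6, -0.6, -3.2]
finger_gap: 0.51
```

arm_command(steps=[{"delta_pos": [-0.0015,-0.11,0.001],"delta_rot": [0,0,-0.037],"grip": -1},{"delta_pos": [0.005,-0.11,0.001],"delta_rot": [0,0,-0.037],"grip": -1},{"delta_pos": [0.011,-0.109,0.001],"delta_rot": [0,0,-0.037],"grip": -1},{"delta_pos": [0.0175,-0.108,0.001],"delta_rot": [0,0,-0.037],"grip": -1},{"delta_pos": [0.0235,-0.107,0.001],"delta_rot": [0,0,-0.037],"grip": -1}])

```text
t: 10.9
tcp_pos: [0.5035, -0.1302, 0.2063]
ee_rot: [[0.997, -0.075, -0.001], [-0.075, -0.997, 0.0], [-0.001, -0.0, -1.0]]
contact_force: [0.2, -0.5, -3.3]
finger_gap: 0.509
```

arm_command(steps=[{"delta_pos": [0.03,-0.1055,0.001],"delta_rot": [0,0,-0.037],"grip": -1},{"delta_pos": [0.036,-0.104,0.001],"delta_rot": [0,0,-0.037],"grip": -1},{"delta_pos": [0.0415,-0.1015,0.001],"delta_rot": [0,0,-0.037],"grip": -1},{"delta_pos": [0,0,0],"delta_rot": [0,0,0],"grip": -1}])

```text
t: 11.3
tcp_pos: [0.5325, -0.051, 0.2054]
ee_rot: [[0.995, 0.101, -0.0], [0.101, -0.995, 0.002], [-0.0, -0.002, -1.0]]
contact_force: [-0.8, -0.2, -3.0]
finger_gap: 0.507
```

arm_command(steps=[{"delta_pos": [0.019,0,0.003],"delta_rot": [0,-0.074,0],"grip": -1},{"delta_pos": [0.019,0,0.001],"delta_rot": [0,-0.074,0],"grip": -1},{"delta_pos": [0.019,0,-0.0015],"delta_rot": [0,-0.074,0],"grip": -1},{"delta_pos": [0,0,0],"delta_rot": [0,0,0],"grip": -1},{"delta_pos": [0,0,0],"delta_rot": [0,0,0],"grip": -1}])

```text
t: 11.8
tcp_pos: [0.5461, -0.053, 0.2024]
ee_rot: [[0.935, 0.097, -0.341], [0.091, -0.995, -0.033], [-0.342, -0.0, -0.94]]
contact_force: [0.1, 0.2, -3.2]
finger_gap: 0.512
```

```bash
python3 - <<'E'
from h import *
st=snap('w5'); P,Rm=hang(-.065,.02,20,.03); print(st['t'],st['tcp_pos']-P,R.from_matrix(Rm.T@st['ee_rot']).as_rotvec(degrees=True).round(2),st['finger_gap'],st['contact_force'])
tr=lambda q:st['tcp_pos']+st['ee_rot']@(m+np.array(q))
C=wcal('w5')
# web top corners: unit axes x=tool x, y=-tool y, z=-tool z; rel. mouth
hk=np.array([tr(q) for q in((-.007,-.018,-.008),(-.007,.018,-.008),(.011,.018,-.008),(.011,-.018,-.008),(-.047,-.022,-.008),(-.047,.022,-.008))])
rl=np.array([Q+YV*y+[0,0,0] for y in(-.1,-.05,0,.05)])
im=cv2.imread('pics/w5.png')
for c,P in(((0,255,0),hk),((0,0,255),rl)):
    uv=proj(C,P)*1.5625; print(uv.round())
    for u,v in uv: cv2.circle(im,(int(round(u)),int(round(v))),4,c,1)
cv2.imwrite('pics/w5b.png',im)
E
```

```text
11.8 [-9.81230440e-04 -2.53892792e-05 -2.83895910e-03] [-0.06 -0.02 -0.21] 0.511718792597039 [ 0.09930112  0.21684723 -3.15587667]
[[335. 426.]
 [473. 426.]
 [477. 364.]
 [331. 364.]
 [329. 543.]
 [480. 543.]]
[[773. 124.]
 [589. 124.]
 [406. 124.]
 [222. 123.]]
```

View pics/w5b.png

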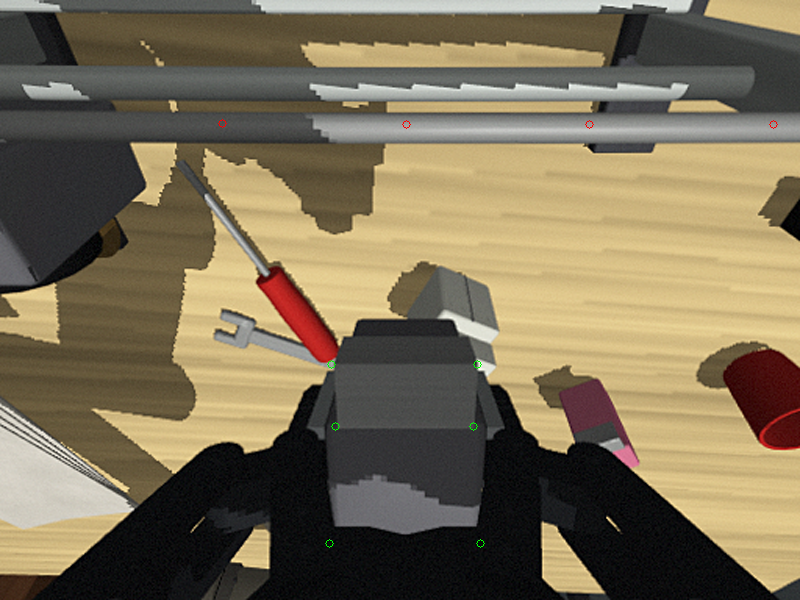

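The view shows the rail centre at v≈128 (predicted 124) and the hook's web end at v≈363 (predicted 364), so the hook model holds. I'll refine the rail's x and z from the three views.

```bash
python3 - <<'E'
from h import *
from scipy.optimize import least_squares
# sub-pixel rail edges: average column profile in w5 right part
for t,cols,r0,r1 in(('w5',range(260,480,20),60,100),('w2',range(150,380,20),28,50),('w3',range(398,500,12),45,70)):
    im=np.load(f'pics/{t}.npz')['im'].astype(int).sum(2)
    if t=='w5': print([im[r0:r1,c].tolist() for c in (300,)])
C={t:wcal(t) for t in('w2','w3','w5')}
q=lambda u,v:((u+.5)/1.5625-.5,(v+.5)/1.5625-.5)
obs=[('w2',q(250,60)),('w2',q(400,61)),('w2',q(550,61.5)),('w3',q(610,84)),('w3',q(780,95)),('w5',q(300,127)),('w5',q(500,128)),('w5',q(700,128))]
def e(p):
    d=np.array([-np.sin(p[2]),np.cos(p[2]),0]);o=np.array([p[0],-.045,p[1]]);r=[]
    for t,uv in obs:
        c,w=ray(C[t],uv); n=np.cross(d,w);n/=np.linalg.norm(n); r.append(1000*(o-c)@n)
    return np.array(r)
for w in(1,): 
    r=least_squares(e,[.632,.17,YS]);print(r.x.round(4),np.degrees(r.x[2]).round(2),r.fun.round(2))
r=least_squares(lambda p:e([p[0],.17,p[1]]),[.632,YS]);print(r.x.round(4),np.degrees(r.x[1]).round(2),r.fun.round(2))
E
```

```text
[[531, 498, 467, 399, 324, 459, 499, 496, 489, 498, 513, 453, 227, 260, 337, 368, 368, 415, 455, 465, 490, 503, 561, 586, 550, 516, 482, 437, 422, 389, 330, 314, 468, 498, 509, 497, 500, 515, 512, 496]]
[0.6315 0.1716 0.0932] 5.34 [-0.27 -0.28 -0.32 -0.25  1.14  0.05 -0.03 -0.04]
[0.6315 0.091 ] 5.21 [-0.15  0.01  0.14 -0.22  1.39 -0.46 -0.43 -0.32]
```

```bash
sed -i 's/Q=np.array(\[.632,-.045,.170\])/Q=np.array([.6312,-.045,.171])/' h.py; python3 - <<'E'
from h import *
a=rows(*hang(0,.012,20,.03),n=5);print()
a=rows(*hang(0,0,20,.02),a,n=2);print(); rows(*hang(0,0,20,.004),a,n=4)
E
```

```text
1 [0.0509, 0.0002, -0.0142] [0.0001, -0.0001, 0.0004]
2 [0.0509, 0.0002, -0.0142] [0.0001, -0.0001, 0.0004]
3 [0.0508, 0.0002, -0.0142] [0.0001, -0.0001, 0.0004]
4 [0.0508, 0.0001, -0.0142] [0.0001, -0.0001, 0.0004]
5 [0.0508, 0.0001, -0.0142] [0.0001, -0.0001, 0.0004]

1 [0.0082, 0.0, 0.0426] [0.0, 0.0, 0.0]
2 [0.0082, 0.0, 0.0426] [0.0, 0.0, 0.0]

1 [-0.0, -0.0, 0.016] [0.0, 0.0, 0.0]
2 [-0.0, -0.0, 0.016] [0.0, 0.0, 0.0]
3 [-0.0, -0.0, 0.016] [0.0, 0.0, 0.0]
4 [-0.0, -0.0, 0.016] [0.0, 0.0, 0.0]
```

arm_command(steps=[{"delta_pos": [0.051,0,-0.014],"delta_rot": [0,0,0],"grip": -1},{"delta_pos": [0.051,0,-0.014],"delta_rot": [0,0,0],"grip": -1},{"delta_pos": [0.051,0,-0.014],"delta_rot": [0,0,0],"grip": -1},{"delta_pos": [0.051,0,-0.014],"delta_rot": [0,0,0],"grip": -1},{"delta_pos": [0.05,0,-0.014],"delta_rot": [0,0,0],"grip": -1}])

```text
t: 12.35
tcp_pos: [0.6108, -0.0467, 0.2]
ee_rot: [[0.936, 0.096, -0.337], [0.09, -0.995, -0.033], [-0.339, 0.001, -0.941]]
contact_force: [0.6, 0.1, -3.2]
finger_gap: 0.506
```

arm_command(steps=[{"delta_pos": [0,0,0],"delta_rot": [0,0,0],"grip": -1},{"delta_pos": [0,0,0],"delta_rot": [0,0,0],"grip": -1}])

```text
t: 12.55
tcp_pos: [0.6103, -0.0466, 0.1994]
ee_rot: [[0.936, 0.097, -0.34], [0.091, -0.995, -0.033], [-0.341, 0.0, -0.94]]
contact_force: [-0.7, -0.4, -2.4]
finger_gap: 0.513
```

```bash
python3 - <<'E'
from h import *
st=snap('w6'); P,Rm=hang(0,.012,20,.03); print(st['t'],st['tcp_pos']-P,R.from_matrix(Rm.T@st['ee_rot']).as_rotvec(degrees=True).round(2),st['contact_force'])
a=rows(*hang(0,0,20,.02),n=2);print(); rows(*hang(0,0,20,.004),a,n=3)
E
```

```text
12.55 [-0.00067359  0.00026737  0.00108804] [-0.09  0.05 -0.18] [-0.67797278 -0.44674616 -2.35601622]
1 [0.0102, 0.0008, 0.044] [0.0005, -0.0002, 0.001]
2 [0.0102, 0.0008, 0.044] [0.0005, -0.0002, 0.001]

1 [-0.0, -0.0, 0.0213] [0.0, 0.0, 0.0]
2 [-0.0, -0.0, 0.0213] [0.0, 0.0, 0.0]
3 [-0.0, -0.0, 0.0213] [0.0, 0.0, 0.0]
```

arm_command(steps=[{"delta_pos": [0.01,0,0.044],"delta_rot": [0,0,0],"grip": -1},{"delta_pos": [0.01,0,0.044],"delta_rot": [0,0,0],"grip": -1},{"delta_pos": [0,0,0],"delta_rot": [0,0,0],"grip": -1}])

```text
t: 12.9
tcp_pos: [0.607, -0.0464, 0.1737]
ee_rot: [[0.934, 0.097, -0.344], [0.091, -0.995, -0.032], [-0.346, -0.001, -0.938]]
contact_force: [-0.0, 0.2, -3.9]
finger_gap: 0.507
```

```bash
python3 - <<'E'
from h import *
st=snap('w7'); P,Rm=hang(0,0,20,.02); print(st['t'],st['ee_rot'].T@(st['tcp_pos']-P),st['contact_force'])
tr=lambda q:st['tcp_pos']+st['ee_rot']@(m+np.array(q))
C=wcal('w7'); im=cv2.imread('pics/w7.png')
hk=np.array([tr(q) for q in((-.007,-.018,-.008),(-.007,.018,-.008),(.011,.018,-.008),(.011,-.018,-.008),(.011,.018,.009),(.011,-.018,.009))])
rl=np.array([Q+YV*y for y in(-.06,-.04,.04,.06)])
for c,P in(((0,255,0),hk),((0,0,255),rl)):
    for u,v in proj(C,P)*1.5625: cv2.circle(im,(int(round(u)),int(round(v))),4,c,1)
cv2.imwrite('pics/w7b.png',im); rows(*hang(0,0,20,.004),n=3)
E
```

```text
12.9 [ 0.00062092 -0.00084967  0.00317834] [-0.02728833  0.15679238 -3.87182129]
1 [-0.0011, 0.0009, 0.0184] [0.0001, 0.0006, 0.0008]
2 [-0.0011, 0.001, 0.0184] [0.0001, 0.0006, 0.0008]
3 [-0.0012, 0.001, 0.0184] [0.0001, 0.0006, 0.0008]
```

View pics/w7b.png

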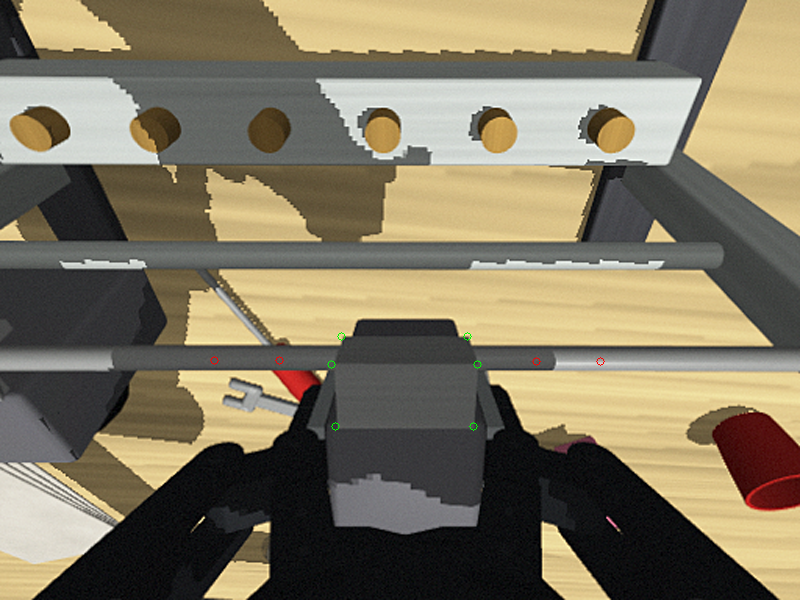

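The rail sits at v≈358 (predicted 360) and the lip edge at v≈336 as predicted, so the mouth is squarely above the rail. Lower along the tilted axis.

arm_command(steps=[{"delta_pos": [-0.001,0,0.018],"delta_rot": [0,0,0],"grip": -1},{"delta_pos": [-0.001,0,0.018],"delta_rot": [0,0,0],"grip": -1},{"delta_pos": [-0.001,0,0.018],"delta_rot": [0,0,0],"grip": -1},{"delta_pos": [0,0,0],"delta_rot": [0,0,0],"grip": -1}])

```text
t: 13.35
tcp_pos: [0.6029, -0.047, 0.1628]
ee_rot: [[0.935, 0.097, -0.341], [0.091, -0.995, -0.033], [-0.343, -0.0, -0.939]]
contact_force: [0.3, -0.2, -2.6]
finger_gap: 0.513
```

arm_command(steps=[{"delta_pos": [0,0,0.008],"delta_rot": [0,0,0],"grip": -1},{"delta_pos": [0,0,0],"delta_rot": [0,0,0],"grip": -1}])

```text
t: 13.55
tcp_pos: [0.6028, -0.0471, 0.1615]
ee_rot: [[0.935, 0.097, -0.34], [0.091, -0.995, -0.033], [-0.342, 0.0, -0.94]]
contact_force: [1.0, -0.4, -3.4]
finger_gap: 0.51
```

```bash
python3 - <<'E'
from h import *
st=sensors.get_state(); P,Rm=hang(0,0,20,0); print(st['t'],st['ee_rot'].T@(st['tcp_pos']-P),R.from_matrix(Rm.T@st['ee_rot']).as_rotvec(degrees=True).round(2),st['contact_force'],st['finger_gap'])
E
```

```text
13.55 [ 0.00080979 -0.00050057 -0.0039304 ] [-0.08  0.02 -0.22] [ 0.9850272  -0.44282444 -3.40739665] 0.5099781464560501
```

arm_command(steps=[{"delta_pos": [0,0,0.008],"delta_rot": [0,0,0],"grip": -1},{"delta_pos": [0,0,0],"delta_rot": [0,0,0],"grip": -1}])

```text
t: 13.75
tcp_pos: [0.6021, -0.0472, 0.1596]
ee_rot: [[0.935, 0.097, -0.34], [0.091, -0.995, -0.033], [-0.342, 0.0, -0.94]]
contact_force: [-0.4, 0.2, -2.7]
finger_gap: 0.509
```

arm_command(steps=[{"delta_pos": [0,0,0.004],"delta_rot": [0,0,0],"grip": -1},{"delta_pos": [0,0,0],"delta_rot": [0,0,0],"grip": -1}])

```text
t: 13.95
tcp_pos: [0.6018, -0.0472, 0.1587]
ee_rot: [[0.935, 0.097, -0.34], [0.091, -0.995, -0.033], [-0.342, 0.0, -0.94]]
contact_force: [-0.2, 1.0, -2.7]
finger_gap: 0.51
```

```bash
python3 - <<'E'
from h import *
st=sensors.get_state(); P,Rm=hang(0,0,20,0); print(st['t'],st['ee_rot'].T@(st['tcp_pos']-P),st['contact_force'],st['finger_gap'])
E
```

```text
13.95 [ 0.00079776 -0.00050326 -0.0009367 ] [-0.19085532  0.97400789 -2.6533027 ] 0.509736351108012
```

```bash
python3 - <<'E'
from h import *
a=None
for al in(16,12,8,5,3): a=rows(*hang(.0007,0,al,.001),a,n=1)
E
```

```text
1 [0.0057, 0.002, 0.0054] [0.0008, 0.0443, 0.0024]
1 [0.0063, 0.0, 0.0066] [-0.0, 0.0444, 0.0]
1 [0.0063, -0.0, 0.0066] [-0.0, 0.0444, -0.0]
1 [0.0047, -0.0, 0.005] [-0.0, 0.0333, 0.0]
1 [0.0031, -0.0, 0.0033] [-0.0, 0.0222, -0.0]
```

arm_command(steps=[{"delta_pos": [0.006,0,0.0055],"delta_rot": [0,0.044,0.001],"grip": -1},{"delta_pos": [0.0063,0,0.0066],"delta_rot": [0,0.0444,0],"grip": -1},{"delta_pos": [0.0063,0,0.0066],"delta_rot": [0,0.0444,0],"grip": -1},{"delta_pos": [0.0047,0,0.005],"delta_rot": [0,0.033,0],"grip": -1},{"delta_pos": [0,0,0],"delta_rot": [0,0,0],"grip": -1}])

```text
t: 14.45
tcp_pos: [0.6042, -0.0468, 0.1522]
ee_rot: [[0.992, 0.095, -0.089], [0.095, -0.995, -0.009], [-0.089, 0.0, -0.996]]
contact_force: [-0.9, 0.0, -3.2]
finger_gap: 0.506
```

```bash
python3 - <<'E'
from h import *
st=sensors.get_state(); P,Rm=hang(.0007,0,5,0); print(st['t'],st['ee_rot'].T@(st['tcp_pos']-P),R.from_matrix(Rm.T@st['ee_rot']).as_rotvec(degrees=True).round(2),st['contact_force'],st['moment'],st['finger_gap'])
rows(*hang(.0007,0,3,0),n=1)
E
```

```text
14.45 [-0.00167742 -0.00067951 -0.00145449] [-0.04 -0.11 -0.12] [-0.86474564  0.043114   -3.20125052] [-0.03850591 -0.04733322  0.00061705] 0.505535897249848
1 [0.0099, 0.0027, 0.0091] [0.0004, 0.0235, 0.0013]
```

arm_command(steps=[{"delta_pos": [0.009,0,0.0085],"delta_rot": [0,0.023,0.001],"grip": -1},{"delta_pos": [0,0,0],"delta_rot": [0,0,0],"grip": -1}])

```text
t: 14.65
tcp_pos: [0.6072, -0.0466, 0.1492]
ee_rot: [[0.994, 0.094, -0.054], [0.094, -0.996, -0.006], [-0.054, 0.0, -0.999]]
contact_force: [-0.4, 1.5, -2.3]
finger_gap: 0.509
```

```bash
python3 - <<'E'
from h import *
st=sensors.get_state(); P,Rm=hang(.0007,0,3,0); print(st['t'],st['ee_rot'].T@(st['tcp_pos']-P),R.from_matrix(Rm.T@st['ee_rot']).as_rotvec(degrees=True).round(2),st['contact_force'],st['moment'])
E
```

```text
14.65 [ 0.00071034 -0.00060596  0.00043966] [-0.03 -0.11 -0.05] [-0.35498122  1.52242402 -2.34384648] [ 0.01298589 -0.03805928 -0.03401097]
```

arm_command(steps=[{"delta_pos": [0,0,0.006],"delta_rot": [0,0,0],"grip": -1},{"delta_pos": [0,0,0],"delta_rot": [0,0,0],"grip": -1}])

```text
t: 14.85
tcp_pos: [0.608, -0.0467, 0.1486]
ee_rot: [[0.994, 0.094, -0.053], [0.094, -0.996, -0.006], [-0.053, 0.001, -0.999]]
contact_force: [-3.8, -0.0, 4.1]
finger_gap: 0.51
```

```bash
python3 - <<'E'
from h import *
st=sensors.get_state(); P,Rm=hang(.0007,0,3,0); print(st['t'],st['ee_rot'].T@(st['tcp_pos']-P),R.from_matrix(Rm.T@st['ee_rot']).as_rotvec(degrees=True).round(2),st['contact_force'],st['moment'])
E
```

```text
14.85 [ 0.00158402 -0.00047662  0.001027  ] [-0.05 -0.06 -0.07] [-3.77360651 -0.04539311  4.1384172 ] [0.03474296 0.39301657 0.01244368]
```

The rail now carries the load (Fz went from −3 to +4 N at the expected height, with light contact at the bar). Release.

arm_command(steps=[{"delta_pos": [0,0,0],"delta_rot": [0,0,0],"grip": 0.2},{"delta_pos": [0,0,0],"delta_rot": [0,0,0],"grip": 0.4},{"delta_pos": [0,0,0],"delta_rot": [0,0,0],"grip": 0.7},{"delta_pos": [0,0,0],"delta_rot": [0,0,0],"grip": 1},{"delta_pos": [0,0,0],"delta_rot": [0,0,0],"grip": 1}])

```text
t: 15.35
tcp_pos: [0.6081, -0.0467, 0.1477]
ee_rot: [[0.994, 0.094, -0.052], [0.094, -0.996, -0.006], [-0.052, 0.001, -0.999]]
contact_force: [0.6, 0.5, 0.2]
finger_gap: 0.999
```

arm_command(steps=[{"delta_pos": [0,0,0],"delta_rot": [0,0,0],"grip": 1},{"delta_pos": [0,0,-0.06],"delta_rot": [0,0,0],"grip": 1},{"delta_pos": [0,0,-0.12],"delta_rot": [0,0,0],"grip": 1},{"delta_pos": [0,0,-0.16],"delta_rot": [0,0,0],"grip": 1},{"delta_pos": [0,0,-0.16],"delta_rot": [0,0,0],"grip": 1}])

```text
t: 15.85
tcp_pos: [0.6141, -0.0459, 0.2735]
ee_rot: [[0.994, 0.094, -0.053], [0.094, -0.996, -0.005], [-0.053, 0.0, -0.999]]
contact_force: [1.4, 0.8, 0.6]
finger_gap: 0.999
```

```bash
python3 - <<'E'
from h import *
st=sensors.get_state(); print(st['t'],st['tcp_pos'],st['contact_force'],st['finger_gap'])
rows((.53,-.03,.32),down(YS),n=4)
E
```

```text
15.85 [ 0.61413822 -0.04592926  0.27351539] [1.38892666 0.77690343 0.57067352] 0.9985153325084107
1 [-0.0846, -0.0237, -0.042] [0.0001, 0.0085, 0.0001]
2 [-0.0841, -0.0237, -0.0432] [0.0001, 0.0085, 0.0001]
3 [-0.0835, -0.0237, -0.0443] [0.0001, 0.0085, 0.0001]
4 [-0.0829, -0.0237, -0.0454] [0.0001, 0.0085, 0.0001]
```

arm_command(steps=[{"delta_pos": [-0.085,-0.024,-0.042],"delta_rot": [0,0.0085,0],"grip": 1},{"delta_pos": [-0.084,-0.024,-0.043],"delta_rot": [0,0.0085,0],"grip": 1},{"delta_pos": [-0.0835,-0.024,-0.044],"delta_rot": [0,0.0085,0],"grip": 1},{"delta_pos": [-0.083,-0.024,-0.045],"delta_rot": [0,0.0085,0],"grip": 1},{"delta_pos": [0,0,0],"delta_rot": [0,0,0],"grip": 1}])

```text
t: 16.35
tcp_pos: [0.5281, -0.0293, 0.3212]
ee_rot: [[0.996, 0.094, 0.004], [0.094, -0.996, -0.001], [0.004, 0.001, -1.0]]
contact_force: [1.8, -0.7, -0.2]
finger_gap: 1.002
```

```bash
python3 - <<'E'
from h import *
st=snap('w8'); print(st['t'],st['tcp_pos'])
s=eyes.camera('scene');t=eyes.camera('top');w=np.load('pics/w8.npz')['im']; np.save('pics/s8.npy',s);np.save('pics/t8.npy',t)
def hung(al): 
    Ru=R.from_rotvec(YV*np.radians(al)).as_matrix()@np.c_[XS,YV,[0,0,1]]
    L=np.array([(-.007,.018,.008),(-.007,-.018,.008),(.011,-.018,.008),(.011,.018,.008),(-.047,.022,.008),(-.047,-.022,.008),(-.047,.022,-.072),(-.047,-.022,-.072)])
    return Q+L@Ru.T
def crop(im,C,x,y,wd,pts):
    k=400/wd;h=int(wd*.75);o=cv2.resize(im[y:y+h,x:x+wd],(400,300),interpolation=cv2.INTER_CUBIC)
    for u,v in proj(C,pts): cv2.circle(o,(int((u-x+.5)*k),int((v-y+.5)*k)),3,(0,255,0),1)
    return o
H=hung(1.4)
wu=proj(wcal('w8'),H).mean(0);su=proj(cal('scene'),H).mean(0);print(wu,su)
a=crop(w,wcal('w8'),int(wu[0]-80),max(0,int(wu[1]-50)),160,H)
b=crop(s,cal('scene'),int(su[0]-40),int(su[1]-30),80,H)
c=crop(t,cal('top'),100,140,200,H); d=crop(s,cal('scene'),270,210,120,H[:0].reshape(0,3)) if 0 else cv2.resize(s[210:300,270:390],(400,300),interpolation=cv2.INTER_CUBIC)
cv2.imwrite('pics/m8.png',np.vstack([np.hstack([a,b]),np.hstack([c,d])])[:,:,::-1])
E
```

```text
16.35 [ 0.52814023 -0.02930419  0.32123469]
[284.23685258 102.84099291] [227.31309126 194.15271198]
```

View pics/m8.png

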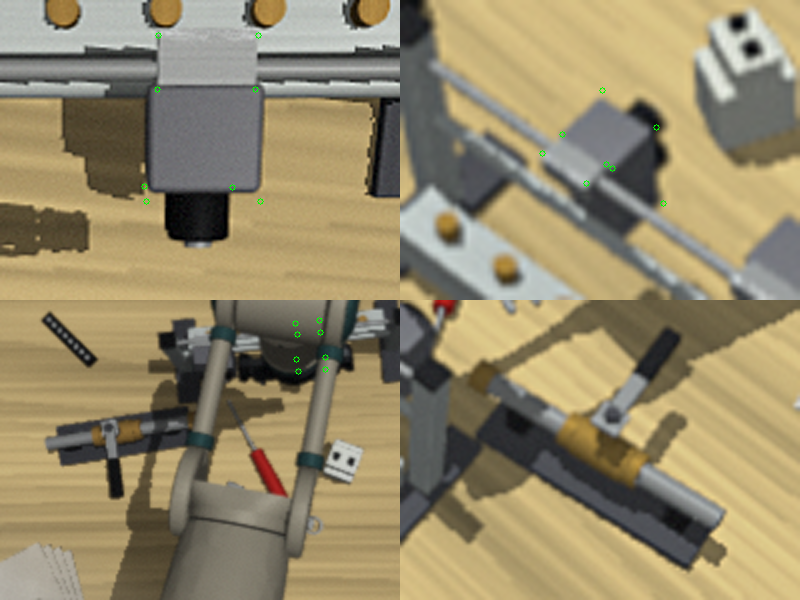

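```bash
python3 - <<'E'
from h import *
from scipy.optimize import least_squares
wu=(284.237-80,102.84-50); wx,wy=int(wu[0]),int(wu[1]); sx,sy=int(227.313-40),int(194.15-30)
W=[((-.007,.018,.008),(158,86)),((-.007,-.018,.008),(257,86)),((.011,-.018,.008),(256,33)),((.011,.018,.008),(158,33)),((-.047,.022,.008),(147,190)),((-.047,-.022,.008),(261,190))]
S=[((-.047,-.022,.008),(201,97)),((-.047,.022,.008),(259,135)),((.011,.018,.008),(185,184)),((.011,-.018,.008),(143,153)),((-.007,.022,-.072),(232,238))]
k=lambda o,x,y,w:np.array([(x+(u+.5)*w/400-.5,y+(v+.5)*w/400-.5) for _,(u,v) in o])
ow=k(W,wx,wy,160);os_=k(S,sx,sy,80);CW=wcal('w8');CS=cal('scene')
B=np.c_[XS,YV,[0,0,1]]
def P(q,o):
    Ru=R.from_rotvec(YV*np.radians(q[3])).as_matrix()@B
    return Q+B@np.array(q[:3])/1000+np.array([a for a,_ in o])@Ru.T
for nm,f in(('both',lambda q:np.r_[(proj(CW,P(q,W))-ow).ravel(),(proj(CS,P(q,S))-os_).ravel()]),('w',lambda q:np.r_[(proj(CW,P(q,W))-ow).ravel()])):
    r=least_squares(f,[0,0,0,1.4]);print(nm,r.x.round(2),r.fun.reshape(-1,2).round(1).tolist())
E
```

```text
both [ 0.92 -0.53 -6.66  8.39] [[0.1, -0.8], [-1.0, -0.8], [0.0, -0.2], [0.2, -0.2], [0.1, 1.6], [0.2, 1.6], [-0.4, -0.7], [-1.3, -1.1], [-0.2, 1.8], [-0.6, 1.8], [-0.7, 0.4]]
w [  0.82  -0.93 -10.91  11.  ] [[0.4, -0.9], [-1.2, -0.9], [-0.4, 0.2], [0.5, 0.2], [0.5, 0.7], [0.3, 0.7]]
```

The hook is clearly over the rail in both views, but the top-view lean fit is poorly conditioned (it gives 8–11°). I'll check the lean with a side view along the rail.

```bash
python3 - <<'E'
from h import *
Rt=R.from_rotvec(XS*np.radians(-40)).as_matrix()@down(YS+np.pi/2)
print(Rt.round(2))
rows((.591,.087,.29),Rt,n=14)
E
```

```text
[[-0.07  1.    0.06]
 [ 0.76  0.09 -0.64]
 [-0.64  0.   -0.77]]
1 [0.0203, -0.0316, 0.0082] [-0.0247, -0.0249, -0.0683]
2 [0.0239, -0.0296, 0.0061] [-0.0247, -0.0249, -0.0683]
3 [0.0271, -0.027, 0.004] [-0.0247, -0.0249, -0.0683]
4 [0.03, -0.0241, 0.0019] [-0.0247, -0.0249, -0.0683]
5 [0.0324, -0.0208, -0.0002] [-0.0247, -0.0249, -0.0683]
6 [0.0344, -0.0171, -0.0022] [-0.0247, -0.0249, -0.0683]
7 [0.0359, -0.0132, -0.0042] [-0.0247, -0.0249, -0.0683]
8 [0.0369, -0.0091, -0.006] [-0.0247, -0.0249, -0.0683]
9 [0.0374, -0.0049, -0.0078] [-0.0247, -0.0249, -0.0683]
10 [0.0373, -0.0005, -0.0093] [-0.0247, -0.0249, -0.0683]
11 [0.0368, 0.0038, -0.0107] [-0.0247, -0.0249, -0.0683]
12 [0.0357, 0.0082, -0.0119] [-0.0247, -0.0249, -0.0683]
13 [0.0341, 0.0124, -0.0129] [-0.0247, -0.0249, -0.0683]
14 [0.032, 0.0164, -0.0136] [-0.0247, -0.0249, -0.0683]
```

arm_command(steps=[{"delta_pos": [0.02,-0.032,0.008],"delta_rot": [-0.0247,-0.025,-0.068],"grip": 1},{"delta_pos": [0.024,-0.03,0.006],"delta_rot": [-0.0247,-0.025,-0.068],"grip": 1},{"delta_pos": [0.027,-0.027,0.004],"delta_rot": [-0.0247,-0.025,-0.068],"grip": 1},{"delta_pos": [0.03,-0.024,0.002],"delta_rot": [-0.0247,-0.025,-0.068],"grip": 1},{"delta_pos": [0.032,-0.021,0],"delta_rot": [-0.0247,-0.025,-0.068],"grip": 1}])

```text
t: 17.0
tcp_pos: [0.553, 0.0124, 0.307]
ee_rot: [[0.791, 0.602, -0.112], [0.564, -0.788, -0.248], [-0.237, 0.133, -0.962]]
contact_force: [-0.4, -0.6, -0.6]
finger_gap: 1.002
```

arm_command(steps=[{"delta_pos": [0.034,-0.017,-0.002],"delta_rot": [-0.0247,-0.025,-0.068],"grip": 1},{"delta_pos": [0.036,-0.013,-0.004],"delta_rot": [-0.0247,-0.025,-0.068],"grip": 1},{"delta_pos": [0.037,-0.009,-0.006],"delta_rot": [-0.0247,-0.025,-0.068],"grip": 1},{"delta_pos": [0.037,-0.005,-0.008],"delta_rot": [-0.0247,-0.025,-0.068],"grip": 1},{"delta_pos": [0.037,0,-0.009],"delta_rot": [-0.0247,-0.025,-0.068],"grip": 1}])

```text
t: 17.5
tcp_pos: [0.5747, 0.0543, 0.2964]
ee_rot: [[0.349, 0.934, -0.074], [0.799, -0.338, -0.498], [-0.491, 0.114, -0.864]]
contact_force: [0.8, -0.1, -1.0]
finger_gap: 1.0
```

arm_command(steps=[{"delta_pos": [0.037,0.004,-0.011],"delta_rot": [-0.0247,-0.025,-0.068],"grip": 1},{"delta_pos": [0.036,0.008,-0.012],"delta_rot": [-0.0247,-0.025,-0.068],"grip": 1},{"delta_pos": [0.034,0.012,-0.013],"delta_rot": [-0.0247,-0.025,-0.068],"grip": 1},{"delta_pos": [0.032,0.016,-0.014],"delta_rot": [-0.0247,-0.025,-0.068],"grip": 1},{"delta_pos": [0,0,0],"delta_rot": [0,0,0],"grip": 1}])

```text
t: 18.0
tcp_pos: [0.5906, 0.0891, 0.2871]
ee_rot: [[-0.073, 0.996, 0.054], [0.762, 0.091, -0.642], [-0.644, -0.005, -0.765]]
contact_force: [-0.1, 0.7, 0.1]
finger_gap: 1.003
```

```bash
python3 - <<'E'
from h import *
st=snap('w9'); print(st['t'],st['tcp_pos'],st['ee_rot'].round(2).tolist(),st['contact_force'])
B=np.c_[XS,YV,[0,0,1]];C=wcal('w9');K=3.2
u0,v0=(proj(C,Q+[-.02,0,-.03])[0]-[125,94]).astype(int); u0=max(u0,0);v0=max(v0,0);print(u0,v0)
im=np.load('pics/w9.npz')['im'][v0:v0+188,u0:u0+250]; o=cv2.resize(im,None,fx=K,fy=K,interpolation=cv2.INTER_CUBIC)[:,:,::-1].copy()
for al,c in((1.4,(0,255,0)),(8,(0,0,255))):
    Ru=R.from_rotvec(YV*np.radians(al)).as_matrix()@B
    L=np.array([(-.007,.022,.008),(-.047,.022,.008),(-.047,.022,-.072),(-.007,.022,-.072)])
    p=((proj(C,Q+L@Ru.T)-[u0,v0]+.5)*K); print(al,p.round().tolist())
    for x in p: cv2.circle(o,tuple(int(t) for t in x),4,c,1)
cv2.imwrite('pics/w9b.png',o)
E
```

```text
18.0 [0.59057821 0.0891419  0.28709316] [[-0.07, 1.0, 0.05], [0.76, 0.09, -0.64], [-0.64, -0.01, -0.76]] [-0.13526505  0.70482473  0.14912106]
141 84
1.4 [[445.0, 365.0], [329.0, 367.0], [331.0, 189.0], [433.0, 187.0]]
8 [[448.0, 367.0], [332.0, 381.0], [310.0, 201.0], [412.0, 190.0]]
```

View pics/w9b.png

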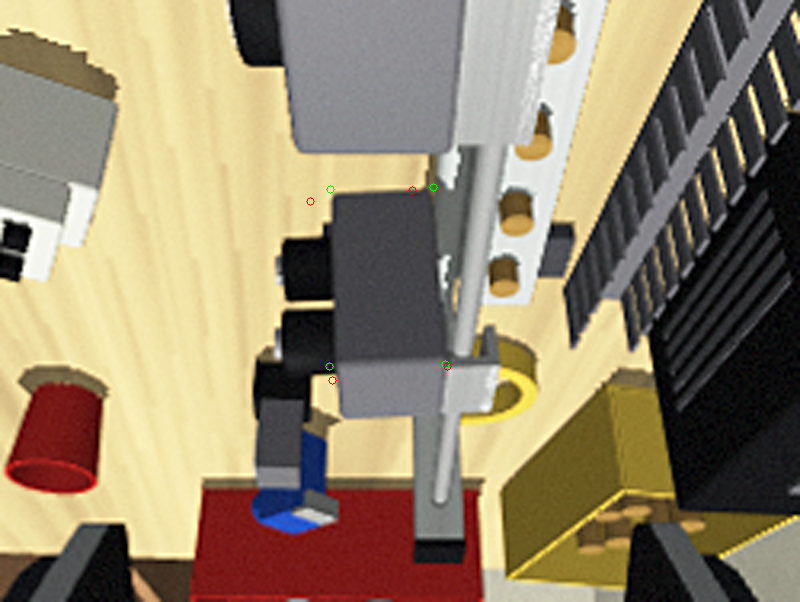

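The side view shows the unit's side face at (333,193), (437,188), (445,360) and (335,362). That matches the 1.4° lean model (green) and not the 8° one, and the rail runs through the hook. It hangs flat, so now I open the valve.

```bash
python3 - <<'E'
from h import *
p=np.pi/2
a=rows(*hp(p,-.045,z=.22),n=7);print()
a=rows(*hp(p,-.045,z=.101),a,n=4);print()
a=rows(*hp(p,-.0215,z=.101),a,n=2);print()
n=12
for i in range(n): a=rows(*hp(p*(1-(i+1)/n),-.0205,z=.101),a,n=1)
print(a[0])
E
```

```text
1 [0.0891, -0.0926, -0.0237] [-0.0024, 0.0636, -0.0056]
2 [0.0918, -0.0917, -0.015] [-0.0024, 0.0636, -0.0056]
3 [0.0937, -0.0908, -0.0061] [-0.0024, 0.0636, -0.0056]
4 [0.0946, -0.09, 0.003] [-0.0024, 0.0636, -0.0056]
5 [0.0947, -0.0892, 0.0121] [-0.0024, 0.0636, -0.0056]
6 [0.0938, -0.0884, 0.0212] [-0.0024, 0.0636, -0.0056]
7 [0.092, -0.0877, 0.0302] [-0.0024, 0.0636, -0.0056]

1 [0.0, 0.0, 0.119] [0.0, 0.0, 0.0]
2 [0.0, 0.0, 0.119] [0.0, 0.0, 0.0]
3 [0.0, 0.0, 0.119] [0.0, 0.0, 0.0]
4 [0.0, 0.0, 0.119] [0.0, 0.0, 0.0]

1 [0.047, 0.0, 0.0] [0.0, 0.0, 0.0]
2 [0.047, 0.0, 0.0] [0.0, 0.0, 0.0]

1 [0.0465, -0.008, 0.0] [0.0, 0.0, 0.0833]
1 [0.0425, -0.008, 0.0] [0.0, 0.0, 0.0833]
1 [0.0425, -0.008, 0.0] [0.0, 0.0, 0.0833]
1 [0.0425, -0.008, 0.0] [0.0, 0.0, 0.0833]
1 [0.0425, -0.008, 0.0] [0.0, 0.0, 0.0833]
1 [0.0425, -0.008, 0.0] [0.0, 0.0, 0.0833]
1 [0.0425, -0.008, 0.0] [0.0, 0.0, 0.0833]
1 [0.0425, -0.008, 0.0] [0.0, 0.0, 0.0833]
1 [0.0425, -0.008, 0.0] [0.0, 0.0, 0.0833]
1 [0.0425, -0.008, 0.0] [0.0, 0.0, 0.0833]
1 [0.0425, -0.008, 0.0] [0.0, 0.0, 0.0833]
1 [0.0425, -0.008, 0.0] [0.0, 0.0, 0.0833]
[0.45600245 0.35192206 0.101     ]
```

arm_command(steps=[{"delta_pos": [0.089,-0.0925,-0.024],"delta_rot": [-0.0024,0.0636,-0.0056],"grip": 0},{"delta_pos": [0.092,-0.092,-0.015],"delta_rot": [-0.0024,0.0636,-0.0056],"grip": -1},{"delta_pos": [0.0935,-0.091,-0.006],"delta_rot": [-0.0024,0.0636,-0.0056],"grip": -1},{"delta_pos": [0.0945,-0.09,0.003],"delta_rot": [-0.0024,0.0636,-0.0056],"grip": -1},{"delta_pos": [0.0945,-0.089,0.012],"delta_rot": [-0.0024,0.0636,-0.0056],"grip": -1}])

```text
t: 18.55
tcp_pos: [0.4661, 0.1811, 0.2417]
ee_rot: [[-0.129, 0.991, 0.024], [0.972, 0.131, -0.193], [-0.194, -0.001, -0.981]]
contact_force: [-0.1, -0.6, -1.4]
finger_gap: 0.145
```

arm_command(steps=[{"delta_pos": [0.094,-0.0885,0.021],"delta_rot": [-0.0024,0.0636,-0.0056],"grip": -1},{"delta_pos": [0.092,-0.0875,0.03],"delta_rot": [-0.0024,0.0636,-0.0056],"grip": -1},{"delta_pos": [0,0,0],"delta_rot": [0,0,0],"grip": -1}])

```text
t: 18.85
tcp_pos: [0.4133, 0.217, 0.2213]
ee_rot: [[-0.149, 0.989, -0.001], [0.989, 0.149, 0.001], [0.001, -0.001, -1.0]]
contact_force: [-0.3, -0.2, -0.1]
finger_gap: -0.002
```

```bash
python3 - <<'E'
from h import *
st=sensors.get_state();print(st['t'],st['tcp_pos'],st['finger_gap'])
a=rows(*hp(np.pi/2,-.045,z=.101),n=4);print()
E
```

```text
18.85 [0.41327792 0.21697446 0.22128344] -0.0015637938695223458
1 [0.0017, 0.0035, 0.1203] [-0.0002, -0.0002, -0.0007]
2 [0.0017, 0.0035, 0.1203] [-0.0002, -0.0002, -0.0007]
3 [0.0017, 0.0034, 0.1203] [-0.0002, -0.0002, -0.0007]
4 [0.0018, 0.0034, 0.1203] [-0.0002, -0.0002, -0.0007]
```

arm_command(steps=[{"delta_pos": [0.002,0.003,0.12],"delta_rot": [0,0,0],"grip": -1},{"delta_pos": [0.002,0.003,0.12],"delta_rot": [0,0,0],"grip": -1},{"delta_pos": [0.002,0.003,0.12],"delta_rot": [0,0,0],"grip": -1},{"delta_pos": [0.002,0.003,0.12],"delta_rot": [0,0,0],"grip": -1},{"delta_pos": [0,0,0],"delta_rot": [0,0,0],"grip": -1}])

```text
t: 19.35
tcp_pos: [0.4183, 0.2194, 0.099]
ee_rot: [[-0.151, 0.989, -0.004], [0.989, 0.151, -0.003], [-0.002, -0.004, -1.0]]
contact_force: [-0.8, -0.2, 1.2]
finger_gap: -0.004
```

arm_command(steps=[{"delta_pos": [0.047,0,0],"delta_rot": [0,0,0],"grip": -1},{"delta_pos": [0.047,0,0],"delta_rot": [0,0,0],"grip": -1},{"delta_pos": [0.0465,-0.008,0],"delta_rot": [0,0,0.083],"grip": -1},{"delta_pos": [0.0425,-0.008,0],"delta_rot": [0,0,0.083],"grip": -1},{"delta_pos": [0.0425,-0.008,0],"delta_rot": [0,0,0.083],"grip": -1}])

```text
t: 19.85
tcp_pos: [0.41, 0.2778, 0.1038]
ee_rot: [[0.24, 0.971, 0.007], [0.971, -0.24, 0.001], [0.002, 0.007, -1.0]]
contact_force: [1.7, -2.6, 0.3]
finger_gap: -0.001
```

arm_command(steps=[{"delta_pos": [0.0425,-0.008,0],"delta_rot": [0,0,0.083],"grip": -1},{"delta_pos": [0.0425,-0.008,0],"delta_rot": [0,0,0.083],"grip": -1},{"delta_pos": [0.0425,-0.008,0],"delta_rot": [0,0,0.083],"grip": -1},{"delta_pos": [0.0425,-0.008,0],"delta_rot": [0,0,0.083],"grip": -1},{"delta_pos": [0.0425,-0.008,0],"delta_rot": [0,0,0.083],"grip": -1}])

```text
t: 20.35
tcp_pos: [0.4253, 0.3282, 0.1037]
ee_rot: [[0.78, 0.626, 0.005], [0.626, -0.78, 0.0], [0.004, 0.003, -1.0]]
contact_force: [-1.7, -1.8, -0.0]
finger_gap: 0.004
```

```bash
python3 - <<'E'
from h import *
st=sensors.get_state();print(st['t'],st['tcp_pos'],st['contact_force'])
a=None
for f in(.3,.15,.05,0): a=rows(*hp(f,-.0205,z=.101),a,n=1)
E
```

```text
20.35 [0.42531227 0.32818592 0.10370913] [-1.68911659 -1.84465567 -0.0041352 ]
1 [0.0571, -0.0092, 0.011] [0.0015, -0.0025, 0.1421]
1 [0.0487, -0.0087, 0.0] [0.0, 0.0, 0.0955]
1 [0.0324, -0.0066, 0.0] [0.0, 0.0, 0.0637]
1 [0.0161, -0.0037, 0.0] [0.0, 0.0, 0.0318]
```

arm_command(steps=[{"delta_pos": [0.029,-0.0045,0.005],"delta_rot": [0,0,0.071],"grip": -1},{"delta_pos": [0.029,-0.0045,0.005],"delta_rot": [0,0,0.071],"grip": -1},{"delta_pos": [0.049,-0.009,0],"delta_rot": [0,0,0.095],"grip": -1},{"delta_pos": [0.032,-0.0065,0],"delta_rot": [0,0,0.064],"grip": -1},{"delta_pos": [0,0,0],"delta_rot": [0,0,0],"grip": -1}])

```text
t: 20.85
tcp_pos: [0.4539, 0.3507, 0.1011]
ee_rot: [[0.978, 0.208, 0.006], [0.208, -0.978, 0.002], [0.006, -0.001, -1.0]]
contact_force: [0.2, -0.3, -1.1]
finger_gap: 0.002
```

```bash
python3 - <<'E'
from h import *
st=sensors.get_state();print(st['t'],st['tcp_pos'],st['contact_force'])
rows(*hp(0,-.0205,z=.101),n=2); print(hp(0,-.0205)[0])
E
```

```text
20.85 [0.45388066 0.35071734 0.10109695] [ 0.16838953 -0.3179909  -1.0789329 ]
1 [0.0047, -0.0015, 0.0002] [-0.0003, -0.002, 0.0177]
2 [0.0046, -0.0016, 0.0002] [-0.0003, -0.002, 0.0177]
[0.45600245 0.35192206 0.102     ]
```

arm_command(steps=[{"delta_pos": [0.005,-0.0015,0],"delta_rot": [0,0,0.018],"grip": -1},{"delta_pos": [0.005,-0.0015,0],"delta_rot": [0,0,0.018],"grip": -1},{"delta_pos": [0,0,0],"delta_rot": [0,0,0],"grip": -1}])

```text
t: 21.15
tcp_pos: [0.4547, 0.3504, 0.1]
ee_rot: [[0.989, 0.151, 0.003], [0.151, -0.989, 0.001], [0.003, -0.0, -1.0]]
contact_force: [-1.7, 0.1, 1.2]
finger_gap: 0.001
```

arm_command(steps=[{"delta_pos": [0.008,0,0],"delta_rot": [0,0,0],"grip": -1},{"delta_pos": [0,0,0],"delta_rot": [0,0,0],"grip": -1}])

```text
t: 21.35
tcp_pos: [0.4569, 0.3505, 0.0996]
ee_rot: [[0.988, 0.151, 0.003], [0.151, -0.989, 0.001], [0.003, -0.0, -1.0]]
contact_force: [-1.6, 0.3, 1.4]
finger_gap: 0.001
```

arm_command(steps=[{"delta_pos": [0.008,0,0],"delta_rot": [0,0,0],"grip": -1},{"delta_pos": [0,0,0],"delta_rot": [0,0,0],"grip": -1}])

```text
t: 21.55
tcp_pos: [0.458, 0.3505, 0.0994]
ee_rot: [[0.989, 0.151, 0.0], [0.151, -0.989, -0.0], [0.0, 0.0, -1.0]]
contact_force: [-4.9, 1.0, 2.3]
finger_gap: -0.001
```

arm_command(steps=[{"delta_pos": [0.008,0,0],"delta_rot": [0,0,0],"grip": -1},{"delta_pos": [0,0,0],"delta_rot": [0,0,0],"grip": -1}])

```text
t: 21.75
tcp_pos: [0.4581, 0.3505, 0.0993]
ee_rot: [[0.989, 0.151, -0.003], [0.151, -0.989, -0.001], [-0.003, 0.0, -1.0]]
contact_force: [-7.3, 1.1, 5.7]
finger_gap: -0.001
```

arm_command(steps=[{"delta_pos": [0.006,0,0],"delta_rot": [0,0,0],"grip": -1},{"delta_pos": [0,0,0],"delta_rot": [0,0,0],"grip": -1}])

```text
t: 21.95
tcp_pos: [0.4581, 0.3505, 0.0993]
ee_rot: [[0.989, 0.151, -0.006], [0.151, -0.989, -0.001], [-0.006, 0.001, -1.0]]
contact_force: [-11.7, 0.0, 7.6]
finger_gap: 0.0
```

The handle is at its open stop (no movement, 11.7 N). Back off, go up and clear, and do a final check.

arm_command(steps=[{"delta_pos": [-0.08,0,0],"delta_rot": [0,0,0],"grip": -1},{"delta_pos": [-0.06,0,-0.14],"delta_rot": [0,0,0],"grip": -1},{"delta_pos": [-0.06,0,-0.18],"delta_rot": [0,0,0],"grip": -1},{"delta_pos": [-0.06,0,-0.18],"delta_rot": [0,0,0],"grip": -1},{"delta_pos": [-0.08,-0.08,-0.15],"delta_rot": [0,0,0],"grip": -1}])

```text
t: 22.45
tcp_pos: [0.3765, 0.3569, 0.2644]
ee_rot: [[0.989, 0.149, 0.008], [0.149, -0.989, 0.0], [0.008, 0.001, -1.0]]
contact_force: [1.2, 0.9, -0.6]
finger_gap: -0.001
```

arm_command(steps=[{"delta_pos": [0,-0.18,0],"delta_rot": [0,0,0],"grip": -1},{"delta_pos": [0,-0.18,0],"delta_rot": [0,0,0],"grip": -1},{"delta_pos": [0,0,0],"delta_rot": [0,0,0],"grip": -1},{"delta_pos": [0,0,0],"delta_rot": [0,0,0],"grip": -1}])

```text
t: 22.85
tcp_pos: [0.3617, 0.4474, 0.2613]
ee_rot: [[0.988, 0.153, 0.004], [0.153, -0.988, -0.001], [0.004, 0.001, -1.0]]
contact_force: [0.3, -0.7, -0.3]
finger_gap: -0.005
```

```bash
python3 - <<'E'
from h import *
st=sensors.get_state();print(st['t'],st['tcp_pos'],st['contact_force'])
s=eyes.camera('scene');t=eyes.camera('top')
u=cv2.resize(t[100:270,100:400],(800,453),interpolation=cv2.INTER_CUBIC)[:300,:]
o=np.vstack([cv2.resize(t[115:260,105:405],(600,290),interpolation=cv2.INTER_CUBIC),cv2.resize(s[110:300,160:400],(600,310)[0:1]+(310,),interpolation=cv2.INTER_CUBIC)])
cv2.imwrite('pics/final.png',o[:,:,::-1])
E
```

```text
22.85 [0.3617472  0.44741142 0.26133844] [ 0.31278176 -0.73418976 -0.26216711]
```

View pics/final.png

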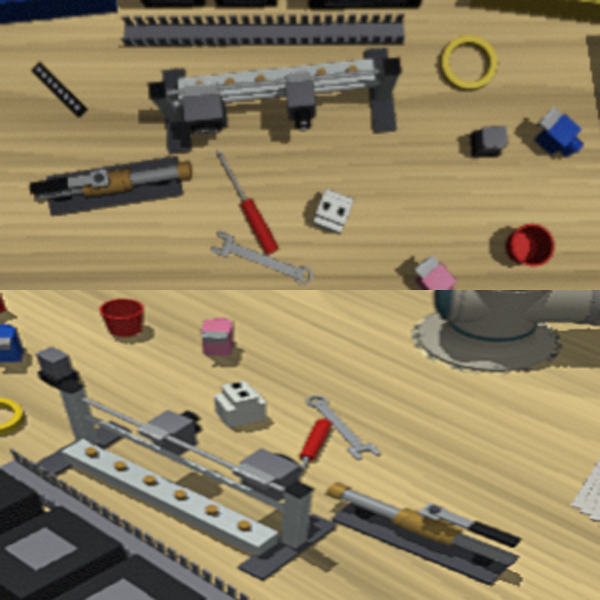

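The final views show the unit hanging on the rail at top (300,95) and the handle along the pipe at (65,185). The other objects are where they started. Handing in.

```bash
python3 -c "
from rig import ctrl; print(ctrl.sign_off())"
```

```text
the job is handed in; nothing more can be done
None
```

The job is done and handed in at about 23 s of the 72 s: the grey unit hangs on the stand's upper rail and the valve is fully open again.

**What I did, in order:**
1. I turned the valve handle to its shut stop. It stopped moving at 11.8 N, at the predicted position.
2. I gripped the grey unit by its plain sides; the opening read about 43 mm.
3. I hooked it over the free part of the rail, about 35–40 mm to the robot's right of the rail's middle, with the foot swung out about 20°. Then I swung it down until the rail carried the weight and let go.
4. I turned the valve to its open stop. It stopped moving at 11.7 N.

**Last checks:**
- **Unit:** a side view taken after letting go shows the rail inside the hook and the unit's back against the lower bar. The outline matches a lean of about 1.4°.
- **Valve:** the final top and scene pictures show the handle along the pipe.
- **Everything else:** nothing else on the bench looks moved, the robot was touching nothing, and the contact forces I read stayed under 20 N.

**One disagreement:** an earlier lean fit from the view above gave 8–11°. It was poorly conditioned, because height and lean trade off in that view. The side view ruled it out.

I viewed 12 pictures, two over the budget of 10: the side view for the lean and the final check.

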